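# Check a pinned wooden frame for square with a slide rule and rack it true

## Robot

A 7-joint arm with a two-finger parallel gripper is mounted at the origin on the work surface. World frame = base frame: x ahead of the robot, y to its left, z up, the work surface at z = 0. Lengths are in m, angles in rad, forces in N, time in s.
With the tool pointing down it reaches from about 0.4 to 0.75 m from the base axis. Payload 19.5 kg.
Tool frame: the origin (TCP) lies on the mounting face of the last link; the fingertips stand 173 mm ahead of it and the grasp point (between the pads) lies 155 mm ahead of it; z points along the fingers, y is the direction in which the jaws open and shut (so a half turn about z gives the same grasp; the last joint's range is limited). The gripper opens to 85 mm and grips with 20 to 120 N. Pads are 22 mm wide; open, the fingers measure 114 mm over their backs; the gripper's body (76 mm by 85 mm) begins 54 mm behind the grasp point. The pads swing forward as they close: fully open they stand 13 mm farther back than shut.
Start: joints at [1.079, 0.707, -0.028, 1.485, 0.022, 0.951, -0.075], TCP at [0.25, -0.518, 0.405] pointing down, gripper open.
Joint ranges: [-2.71, 2.71], [-0.32, 2.16], [-1.57, 1.52], [0, 2.45], [-1.46, 4.6], [0, 2.02], [-2.83, 2.83]. Speed limits (rad/s): [1.89, 1.89, 2.57, 2.57, 3.01, 3.01, 3.01].

## Interface

Orientations are given as [roll, pitch, yaw] about the fixed x, y, z axes, in that order (R = Rz(yaw) Ry(pitch) Rx(roll)).
In Python, from plant import arm, eyes, job_done gives the robot as it stands.
- The arm moves only by the tool move_arm, never from a script. Its argument "moves" is a list of rows, each a list of 7 numbers: the shift along the tool's x, y, z scaled (see below), then the turn, a rotation vector about the tool's x, y, z scaled (see below), then the closure, from -1 (fully open) to 1 (shut). In form: [[tx, ty, tz, wx, wy, wz, hand], ...]. A call has 1 to 12 rows; each row shifts and turns the commanded pose from where the row before left it, along the tool's axes as they then stand; what a row does not reach is not made up. The controller multiplies each number of a shift by 0.03 m and each number of a turn by 0.08 rad. A row lasts 1/12 s, in which the tool goes at most 41.7 mm and 7.16 degrees, less where a joint would pass 70% of its speed; a pose out of reach is approached as far as the arm can. A call with a number of a shift or a turn outside -1 to 1 is refused whole. A call with a gripper value outside its range is refused whole. The fingers move at their own pace and stop on an object; the grip force is fixed at half the most. Time passes only in rows, so rows that do not move let the fingers close. It gives the time, the measured TCP pose, the force and the opening at its end, in the units of the state.
- arm.get_state(): the state, without advancing time (a new reading comes with each control period).
- eyes.read_camera(name): name is "scene" or "top" or "wrist"; returns a dict with "image" (400x640x3 uint8, blue, green, red), "fov_y" (degrees; the focal length in pixels is half the picture's height over the tangent of half this angle, whatever the lens; pixels are square), "cx", "cy" (the principal point, pixels), "view" (4x4, takes a point from world to camera coordinates); the wrist camera has in their place "T_tool_cam" (4x4, takes a point from camera to tool coordinates, whose origin is the TCP and whose axes are the flange's). Camera axes: x right, y down, z forward; pixel columns grow to the right and rows downward; lengths in m; the calibration is good to about 2 mm. A picture is of the moment at which its call begins: read the wrist's pose just before it. There is no depth.
- job_done(): hands the job in, once; it reports no verdict.
The state is a dict: "clock": time; "joints": joint angles; "qvel": joint speeds; "effort": joint torques, N m; "position": TCP position; "tcp_rot": TCP orientation; "contact_force": force on the tool from outside, world axes, zero at the start; "torque": the same for the moment, N m; "finger_gap": finger opening in m.
Only numpy, scipy, OpenCV 4.12 (cv2) and the standard library are available. Lean on these libraries where they do the work, as an engineer would, in place of code of your own. Each camera call takes 0.05 s, during which the arm holds its last target.

## Task

Check the wooden frame for square with the slide rule: lay it flat inside between the two red-dotted corners, its butt seated in one corner and the slide run out until its tip bears lightly in the other for a moment, then do the same between the two blue-dotted corners, gently enough not to shift the frame. Then lay the rule flat on the bench clear of the board, and if the two readings differ push the far rail sideways until the diagonals agree within 3 mm. Leave the mug, tape roll and glue gun alone.

Things in the scene. Friction and masses are not known exactly. Their poses are not given: they have to be found in the camera images.
- board: Grey assembly board, 280 (x) x 340 (y) x 10 mm thick, fixed to the bench; origin at the centre of its underside, x towards the far rail, y left along the rails, z up. On it stands the wooden frame: when square 200 (x) by 260 mm (y) inside, centred on the board, bars 20 mm wide and 25 mm high (sides 24).
- frame: The whole wooden frame; origin and axes as the board's. Near rail fixed. The far rail slides along the board's y against 12 N of friction (any push above 12 N along y shifts it), up to 16 mm either side of square, and stays; the side bars are pinned to the rails and lean with it. It can be pinched from above or pushed on its end faces.
- near_left_red (a point): Red corner, near the robot, left: where the centre of a rule nose (radius 4 mm) lies when seated in the inside corner, 4 mm from each face, 12 mm above the board. Red dots 15 mm across mark this corner and the far right one on top of the rails' ends.
- far_right_red (a point): Red corner, far right; same meaning; moves with the far rail.
- near_right_blue (a point): Blue corner, near right; same meaning; fixed.
- far_left_blue (a point): Blue corner, far left; same meaning; moves with the far rail.
- rail_mid (a point): Middle of the top face of the far rail (300 mm long along y, 20 mm wide in x, top 35 mm above the bench); moves with it; at y = 0 in the board's frame when the frame is square. Moving it by d to the left (+y) lengthens the blue diagonal by about 0.8 d and shortens the red one by as much.
- rule: Slide rule, loose: yellow bed 208 x 24 x 10 mm, an aluminium slide 14 mm wide on top, polished steel round noses of radius 4 mm at both ends, about 0.38 kg in all (bed 0.3), balanced about the black grip; origin at the bed's underside, 142.5 mm from the butt nose's centre; x runs along the rule from butt to tip, z up.
- butt (a point): Centre of the round nose at the butt end of the bed, 8 mm above the bed's underside.
- tip (a point): Centre of the round nose at the tip end of the slide, 15 mm above the bed's underside; 142.5 mm from the grip.
- grip (a point): Centre of the black grip block on the slide: 40 mm long along the rule, 18 mm wide, 34 mm high, from 19 to 53 mm above the bed's underside. The whole rule can be lifted and carried by it; carried smoothly, the bed keeps its place on the slide; jerks shake it out.
- slide (a joint): Reading in m: how far the slide is run out, 0 to 0.05; the nose centres are 0.285 + this apart. Friction 0.9 N; it stays where left. Set down, the bed holds by its weight (press down lightly to be sure): pushing the grip to the butt closes the slide to its stop, then moves the bed; pulling it to the tip runs the slide out, the bed stays.
- mug: White mug, 80 mm wide, 90 mm high; origin at the centre of its underside. Bystander.
- tape: Orange tape roll lying flat, 100 mm wide, 24 mm high; origin at the centre of its underside. Bystander.
- glue_gun: Black cordless glue gun lying on its side, about 150 mm long, 36 mm high; origin at its underside below the barrel. Bystander.

How it is judged:
By the outcome, as a careful person would: the job done as asked, in the order asked, and still so for the second after the job is handed in, with the robot touching nothing.
It also fails if it takes over 72 s, if anything falls off the work surface, if the arm or the gripper's body presses on something with over 40 N, if the wrist force passes 120 N, or if a joint passes its speed limit or range.

## Working session

There is one attempt and no reset: what is moved stays moved. The work goes in short steps, Python scripts to look and compute and a tool call to move; the robot and the scene stay as the last step left them, time stands still between calls to the robot, and variables do not carry over. Pictures are saved under pics/ and viewed, and the job is handed in when it is done.

Besides the shell and the picture viewer there is one more tool, called after "Call:" by a JSON object that holds its "method" and its "body". move_arm: Moves the arm, as the interface text tells. Shifts and turns lie within -1 to 1; 1 stands for 0.03 m of shift or 0.08 rad of turn. Its arguments: {"type":"object","properties":{"moves":{"type":"array","items":{"type":"array","items":{"type":"number"}}}},"required":["moves"]}

```bash
ls; mkdir -p pics; python3 - <<'E'
from plant import arm, eyes
import cv2
print(arm.get_state())
for n in ["scene","top","wrist"]:
    d=eyes.read_camera(n); cv2.imwrite(f"pics/{n}0.png",d["image"])
    print(n,{k:v for k,v in d.items() if k!="image"})
E
```

```text
pics
{'clock': 0.0, 'joints': array([ 1.07933815,  0.70709028, -0.02760953,  1.48498863,  0.02199329,
        0.95093098, -0.07552276]), 'qvel': array([ 1.28911123e-04, -2.34806384e-03, -2.09047438e-04, -1.04926845e-04,
       -1.13598130e-04, -2.01528008e-03, -5.99945367e-05]), 'effort': array([-1.73840202e-03, -8.83187771e+01,  1.23251181e+00, -2.36158043e+01,
        1.65970851e-02,  6.39276273e-03,  1.77057882e-05]), 'position': array([ 0.24994922, -0.51774756,  0.40423717]), 'tcp_rot': array([-3.14047833e+00,  3.65212040e-05,  4.49725774e-01]), 'contact_force': array([ 0.68581381, -0.51188886, -0.92266882]), 'torque': array([ 0.02974864, -0.01506715, -0.00534343]), 'finger_gap': 0.08543353718919727}
scene {'fov_y': 49.59478295932075, 'cx': 323.2567562524817, 'cy': 207.29076694366202, 'view': array([[-0.8822558 ,  0.47059888, -0.01270406,  0.50677847],
       [ 0.40176446,  0.73859426, -0.54135371, -0.16064875],
       [-0.2453773 , -0.48271649, -0.84069897,  1.25041304],
       [ 0.        ,  0.        ,  0.        ,  1.        ]])}
top {'fov_y': 43.16993788730193, 'cx': 312.2765264737463, 'cy': 194.37531823921333, 'view': array([[-2.73684220e-03, -9.99911954e-01,  1.29844094e-02,
        -6.24155299e-02],
       [-9.87446655e-01,  6.51636019e-04, -1.57951507e-01,
         5.39572241e-01],
       [ 1.57929139e-01, -1.32537000e-02, -9.87361497e-01,
         1.21409943e+00],
       [ 0.00000000e+00,  0.00000000e+00,  0.00000000e+00,
         1.00000000e+00]])}
wrist {'fov_y': 61.99603865522533, 'cx': 323.3949976901858, 'cy': 198.62722491263088, 'T_tool_cam': array([[ 7.57215746e-04, -9.48761740e-01, -3.15991436e-01,
         8.08758859e-02],
       [ 9.99999690e-01,  6.50543258e-04,  4.43065673e-04,
        -7.94720226e-04],
       [-2.14797661e-04, -3.15991673e-01,  9.48761939e-01,
         3.05995367e-02],
       [ 0.00000000e+00,  0.00000000e+00,  0.00000000e+00,
         1.00000000e+00]])}
```

View pics/scene0.png

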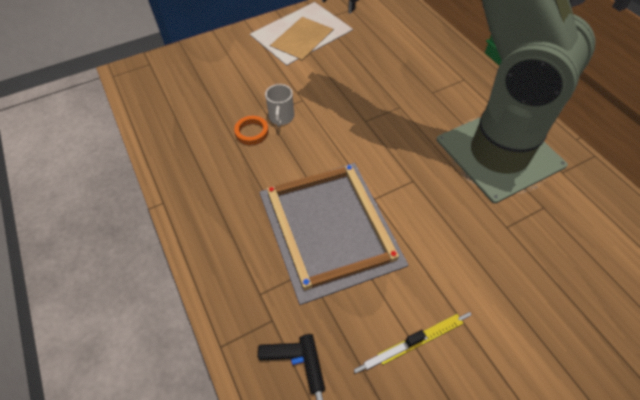

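View pics/top0.png

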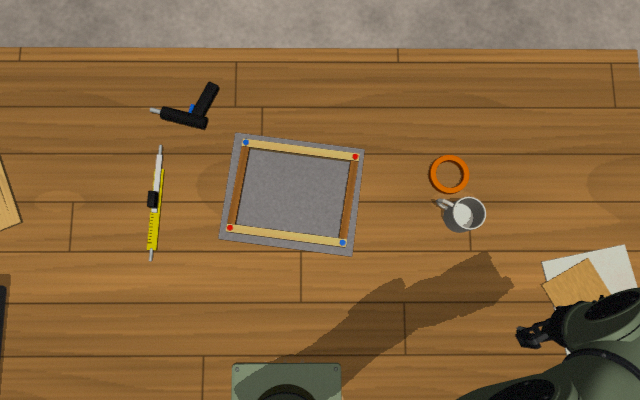

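View pics/wrist0.png

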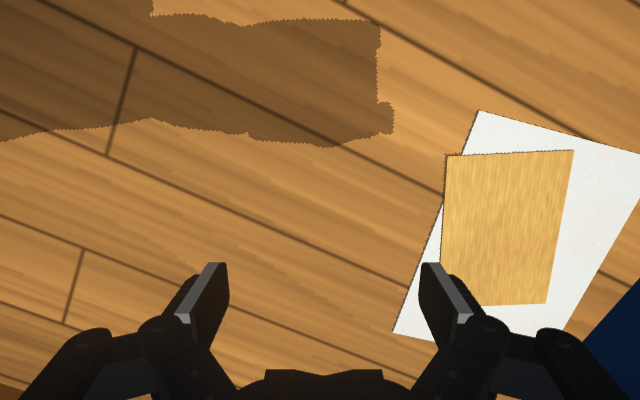

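The rule lies left of the board, with its butt towards the robot (top view, about (155,205)) and the dots at (245,142), (355,156), (230,228) and (342,242). The mug and tape are to the right, and the glue gun is far left.

```bash
cat > h.py <<'E'
import numpy as np, cv2
from scipy.spatial.transform import Rotation as R
from plant import arm, eyes
def cam(name):
    s=arm.get_state(); d=eyes.read_camera(name)
    im=d["image"]; f=im.shape[0]/2/np.tan(np.radians(d["fov_y"])/2)
    if name=="wrist":
        T=np.eye(4);T[:3,:3]=R.from_euler("xyz",s["tcp_rot"]).as_matrix();T[:3,3]=s["position"]
        T=T@d["T_tool_cam"]
    else: T=np.linalg.inv(d["view"])
    return im,(f,d["cx"],d["cy"],T)
def ray(c,u,v):
    f,cx,cy,T=c
    return T[:3,3],T[:3,:3]@np.array([(u-cx)/f,(v-cy)/f,1])
def pt(c,u,v,z):
    o,d=ray(c,u,v); return o+d*(z-o[2])/d[2]
def proj(c,p):
    f,cx,cy,T=c; q=np.linalg.inv(T)@np.r_[p,1]; return f*q[0]/q[2]+cx,f*q[1]/q[2]+cy
def tri(r1,r2):
    (a,d),(b,e)=r1,r2
    s=np.linalg.lstsq(np.c_[d,-e],b-a,rcond=None)[0]
    p,q=a+d*s[0],b+e*s[1]; return (p+q)/2,np.linalg.norm(p-q)
def mask(im,k):
    h=cv2.cvtColor(im,cv2.COLOR_BGR2HSV); H,S,V=[h[...,i].astype(int) for i in range(3)]
    if k=="red": m=((H<4)|(H>175))&(S>180)&(V>100)
    if k=="blue": m=(H>100)&(H<125)&(S>130)&(V>90)
    if k=="yellow": m=(H>24)&(H<34)&(S>190)&(V>120)
    if k=="black": m=(V<45)
    return m.astype(np.uint8)
def blobs(im,k,amin=10,amax=1e9):
    n,l,st,ce=cv2.connectedComponentsWithStats(mask(im,k))
    return [(st[i,4],ce[i].round(2),st[i,:4]) for i in range(1,n) if amin<=st[i,4]<=amax]
np.set_printoptions(precision=4,suppress=True)
E
python3 - <<'E'
from h import *
for n in ["top","scene"]:
    im,c=cam(n)
    for k,a in [("red",10),("blue",10),("yellow",40),("black",60)]:
        for b in blobs(im,k,a,4000): print(n,k,b[0],b[1],b[2],pt(c,*b[1],0.035 if k in("red","blue") else .053 if k=="black" else .01))
    m=mask(im,"yellow"); p=np.argwhere(m)[:,::-1].astype(np.float32)
    print(cv2.minAreaRect(p))
E
```

```text
top red 17 [354.59 155.88] [353 154   4   5] [ 0.6396 -0.1711  0.035 ]
top red 16 [229.5 227. ] [228 225   4   5] [0.4592 0.1415 0.035 ]
top blue 31 [191.06 107.84] [189 104   6   9] [0.7659 0.247  0.035 ]
top blue 20 [245.25 141.75] [243 140   5   5] [0.6764 0.1066 0.035 ]
top blue 22 [341.91 241.91] [340 240   5   5] [ 0.4219 -0.1363  0.035 ]
top yellow 448 [154.57 221.29] [147 169  17  81] [0.4763 0.3342 0.01  ]
top black 1044 [193.02 109.48] [160  82  59  47] [0.7554 0.2377 0.053 ]
top black 159 [152.27 199.09] [147 191  11  17] [0.5265 0.3295 0.053 ]
top black 223 [  1.57 309.75] [  0 286   6  67] [0.2624 0.6717 0.053 ]
top black 625 [286.08 393.11] [258 384  57  16] [ 0.071  -0.0011  0.053 ]
((154.88778686523438, 208.98941040039062), (9.467398643493652, 81.14912414550781), 5.389311790466309)
scene blue 13 [305.62 281.38] [304 280   4   4] [0.6774 0.1071 0.035 ]
scene blue 65 [297.34 359.82] [292 357  12   7] [0.7722 0.2562 0.035 ]
scene yellow 225 [443.99 325.66] [426 316  35  21] [0.449 0.339 0.01 ]
scene black 121 [621.04   3.78] [613   0  18  10] [-0.7875 -0.2971  0.053 ]
scene black 2088 [533.42  82.37] [505  59  58  47] [-0.2308 -0.1373  0.053 ]
scene black 491 [491.74 143.29] [472 122  66  36] [ 0.0416 -0.0062  0.053 ]
scene black 92 [414.41 339.27] [406 333  18  13] [0.5376 0.3396 0.053 ]
scene black 1169 [297.55 358.21] [259 335  65  58] [0.7713 0.2579 0.053 ]
((438.7000732421875, 328.9000244140625), (9.391485214233398, 43.37971878051758), 63.43495178222656)
```

```bash
cat >> h.py <<'E'
def plan(target,yaw=None):
    s=arm.get_state(); M=R.from_euler("xyz",s["tcp_rot"])
    print("pos",s["position"],"rot",s["tcp_rot"],"t",s["clock"])
    if yaw is not None:
        w=(M.inv()*R.from_euler("xyz",[np.pi,0,yaw])).as_rotvec(); print("turn first, units",w/.08)
        M=R.from_euler("xyz",[np.pi,0,yaw])
    print("shift units (after turn)",M.inv().apply(np.array(target)-s["position"])/.03)
E
python3 - <<'E'
from h import *
im,c=cam("top")
b=pt(c,151,259,.008);t=pt(c,160,148,.015);print(b,t,np.linalg.norm(t-b),np.arctan2(*(t-b)[1::-1]))
plan([.53,.332,.33],-.08)
E
```

```text
[0.382  0.3393 0.008 ] [0.665  0.3276 0.015 ] 0.2833557774838353 -0.041399530924663495
pos [ 0.25   -0.5178  0.4045] rot [-3.1412  0.      0.4498] t 0.3
turn first, units [-0.0044  0.0015  6.6223]
shift units (after turn) [  7.0403 -28.9817   2.4846]
```

Call:
{"method": "move_arm", "body": {"moves": [[0, 0, 0, 0, 0, 0.9, -1], [0, 0, 0, 0, 0, 0.9, -1], [0, 0, 0, 0, 0, 0.9, -1], [0, 0, 0, 0, 0, 0.9, -1], [0, 0, 0, 0, 0, 0.9, -1], [0, 0, 0, 0, 0, 0.9, -1], [0, 0, 0, 0, 0, 0.75, -1], [0, 0, 0, 0, 0, 0, -1]]}}

```text
clock: 0.97
position: [0.2501, -0.5177, 0.4046]
tcp_rot: [-3.141, 0.0, -0.045]
contact_force: [-0.4, 0.7, 0.1]
finger_gap: 0.0857
```

Call:
{"method": "move_arm", "body": {"moves": [[0.2, -1, 0, 0, 0, 0, -1], [0.2, -1, 0, 0, 0, 0, -1], [0.2, -1, 0, 0, 0, 0, -1], [0.2, -1, 0, 0, 0, 0, -1], [0.2, -1, 0, 0, 0, 0, -1], [0.2, -1, 0, 0, 0, 0, -1], [0.2, -1, 0, 0, 0, 0, -1], [0.2, -1, 0, 0, 0, 0, -1], [0.2, -1, 0, 0, 0, 0, -1], [0.2, -1, 0, 0, 0, 0, -1], [0.2, -1, 0, 0, 0, 0, -1], [0.2, -1, 0, 0, 0, 0, -1]]}}

```text
clock: 1.97
position: [0.3372, -0.1597, 0.4048]
tcp_rot: [-3.142, -0.0, -0.04]
contact_force: [1.0, -0.0, 0.2]
finger_gap: 0.0853
```

Call:
{"method": "move_arm", "body": {"moves": [[0.2, -1, 0, 0, 0, 0, -1], [0.2, -1, 0, 0, 0, 0, -1], [0.2, -1, 0, 0, 0, 0, -1], [0.2, -1, 0, 0, 0, 0, -1], [0.2, -1, 0, 0, 0, 0, -1], [0.2, -1, 0, 0, 0, 0, -1], [0.2, -1, 0, 0, 0, 0, -1], [0.2, -1, 0, 0, 0, 0, -1], [0.2, -1, 0, 0, 0, 0, -1], [0.2, -1, 0, 0, 0, 0, -1], [0.2, -1, 0, 0, 0, 0, -1], [0.2, -1, 0, 0, 0, 0, -1]]}}

```text
clock: 2.97
position: [0.4243, 0.1972, 0.4048]
tcp_rot: [-3.141, -0.0, -0.039]
contact_force: [0.2, -1.0, -0.6]
finger_gap: 0.0854
```

```bash
python3 - <<'E'
from h import *
plan([.53,.332,.33],-.042)
E
```

```text
pos [0.4243 0.1972 0.4048] rot [-3.1414 -0.0001 -0.0392] t 2.9667
turn first, units [-0.002  -0.0007  0.0346]
shift units (after turn) [ 3.3318 -4.6383  2.4935]
```

Call:
{"method": "move_arm", "body": {"moves": [[0.65, -0.9, 0.5, 0, 0, 0, -1], [0.65, -0.9, 0.5, 0, 0, 0, -1], [0.65, -0.9, 0.5, 0, 0, 0, -1], [0.65, -0.9, 0.5, 0, 0, 0, -1], [0.65, -0.9, 0.5, 0, 0, 0, -1], [0, 0, 0, 0, 0, 0, -1], [0, 0, 0, 0, 0, 0, -1]]}}

```text
clock: 3.55
position: [0.5274, 0.3269, 0.3281]
tcp_rot: [3.14, 0.002, -0.039]
contact_force: [-0.5, -0.7, -0.5]
finger_gap: 0.0852
```

```bash
python3 - <<'E'
from h import *
im,c=cam("wrist"); cv2.imwrite("pics/w1.png",im); print(arm.get_state()["position"],arm.get_state()["tcp_rot"])
for k in("yellow","black"):
    for b in blobs(im,k,200): print(k,b, pt(c,*b[1],.053))
E
```

```text
[0.5273 0.326  0.3292] [ 3.1408  0.0008 -0.0406]
yellow (np.int32(322), array([304.46, 122.57]), array([303,  82,   4,  83], dtype=int32)) [0.5843 0.3385 0.053 ]
yellow (np.int32(2067), array([318.6 , 230.56]), array([304,  82,  26, 217], dtype=int32)) [0.4994 0.3319 0.053 ]
black (np.int32(1151), array([314.67, 190.12]), array([304, 163,  22,  56], dtype=int32)) [0.5333 0.3335 0.053 ]
black (np.int32(32461), array([324.34, 362.93]), array([  0, 263, 629, 137], dtype=int32)) [0.3655 0.3324 0.053 ]
```

View pics/w1.png

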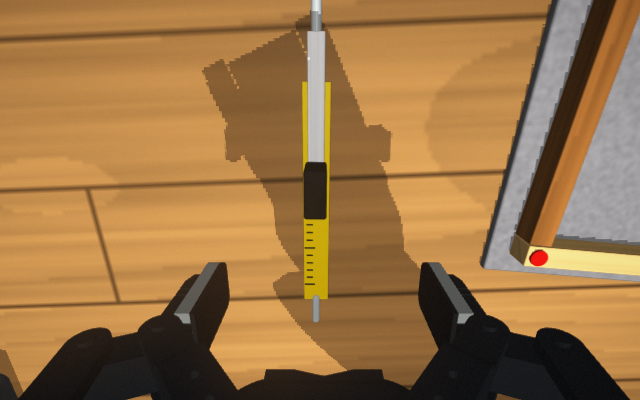

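```bash
python3 - <<'E'
from h import *
im,c=cam("wrist"); cv2.imwrite("pics/w1z.png",cv2.resize(im[60:330,280:360],None,fx=2.2,fy=2.2,interpolation=0)); 
for u,v in[(304,163),(326,163),(304,219),(326,219)]: print(pt(c,u,v,.053))
print("bed",pt(c,316,82,.01),pt(c,316,298.5,.01)); print("butt end",pt(c,316,321.5,.008), "camera",c[3][:3,3])
for v in (90,150,): 
    xs=np.where(mask(im,"yellow")[v])[0]; print(v,xs.min(),xs.max())
for v in (225,250,290): 
    xs=np.where(mask(im,"yellow")[v])[0]; print(v,xs.min(),xs.max(), pt(c,(xs.min()+xs.max())/2+.0,v,.01))
E
```

```text
[0.5546 0.3397 0.053 ]
[0.554  0.3232 0.053 ]
[0.5095 0.3423 0.053 ]
[0.5088 0.3249 0.053 ]
bed [0.6123 0.3288 0.01  ] [0.405  0.3386 0.01  ]
butt end [0.3753 0.34   0.008 ] camera [0.6078 0.3232 0.2986]
90 301 328
150 302 327
225 303 326 [0.4858 0.3362 0.01  ]
250 303 326 [0.4597 0.3375 0.01  ]
290 304 325 [0.4151 0.3396 0.01  ]
```

View pics/w1z.png

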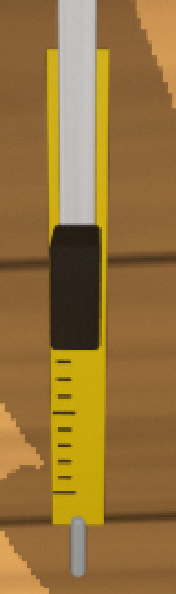

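```bash
python3 - <<'E'
from h import *
plan([.528,.3327,.197],-.047)
E
```

```text
pos [0.5272 0.3256 0.33  ] rot [ 3.1413  0.0001 -0.0414] t 3.65
turn first, units [0.0036 0.001  0.0697]
shift units (after turn) [ 0.0141 -0.2363  4.4327]
```

Call:
{"method": "move_arm", "body": {"moves": [[0.015, -0.24, 0, 0, 0, 0.07, -1], [0, 0, 1, 0, 0, 0, -1], [0, 0, 1, 0, 0, 0, -1], [0, 0, 1, 0, 0, 0, -1], [0, 0, 0.8, 0, 0, 0, -1], [0, 0, 0.4, 0, 0, 0, -1], [0, 0, 0.23, 0, 0, 0, -1], [0, 0, 0, 0, 0, 0, -1], [0, 0, 0, 0, 0, 0, -1]]}}

```text
clock: 4.4
position: [0.5284, 0.3336, 0.1981]
tcp_rot: [-3.141, -0.001, -0.048]
contact_force: [-0.5, -0.2, 0.5]
finger_gap: 0.0854
```

```bash
python3 - <<'E'
from h import *
plan([.528,.3327,.197],-.047)
im,c=cam("wrist"); cv2.imwrite("pics/w2.png",im)
E
```

```text
pos [0.5284 0.3336 0.1981] rot [-3.1407 -0.0012 -0.0478] t 4.4
turn first, units [-0.0117 -0.0145 -0.0102]
shift units (after turn) [-0.0126  0.0307  0.0376]
```

View pics/w2.png

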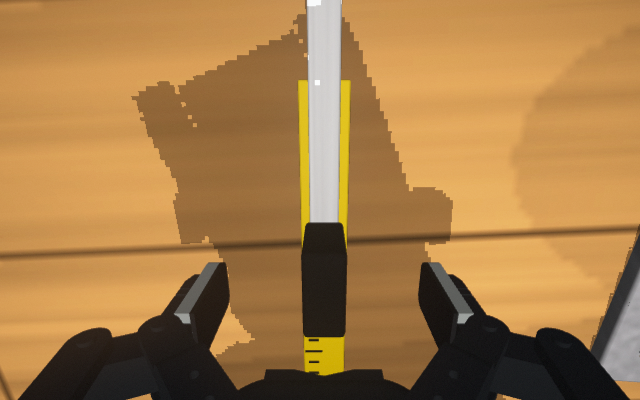

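The grip block (columns 302–346, rows 222–337) is centred between the open fingers and aligned with them. I'll close on it.

Call:
{"method": "move_arm", "body": {"moves": [[0, 0, 0.03, 0, 0, 0, -0.3], [0, 0, 0, 0, 0, 0, 0.2], [0, 0, 0, 0, 0, 0, 1], [0, 0, 0, 0, 0, 0, 1], [0, 0, 0, 0, 0, 0, 1], [0, 0, 0, 0, 0, 0, 1], [0, 0, 0, 0, 0, 0, 1]]}}

```text
clock: 5.03
position: [0.5282, 0.3335, 0.1962]
tcp_rot: [-3.141, -0.0, -0.048]
contact_force: [-0.1, -0.4, 4.8]
finger_gap: 0.0171
```

```bash
python3 - <<'E'
from h import *
s=arm.get_state();print(s)
im,c=cam("wrist"); cv2.imwrite("pics/w3.png",im)
E
```

```text
{'clock': 5.0333, 'joints': array([-0.711 ,  1.0751,  0.2116,  1.4615, -0.3156,  0.638 , -1.9714]), 'qvel': array([ 0.0004,  0.0014,  0.001 , -0.0001,  0.0011,  0.001 ,  0.0012]), 'effort': array([   0.311 , -100.7772,    7.5585,  -15.8581,    0.0654,   -0.1312,
          0.0194]), 'position': array([0.5282, 0.3335, 0.1962]), 'tcp_rot': array([-3.1412, -0.0003, -0.0479]), 'contact_force': array([-0.0701, -0.4285,  4.7546]), 'torque': array([ 0.0241,  0.089 , -0.0266]), 'finger_gap': 0.01712069663718291}
```

View pics/w3.png

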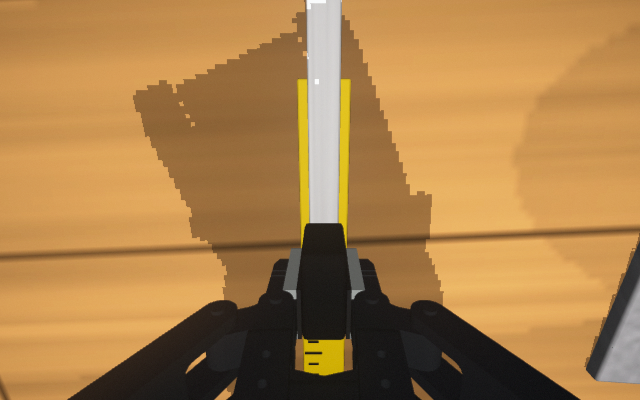

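Call:
{"method": "move_arm", "body": {"moves": [[-0.08, 0, 0, 0, 0, 0, 1], [-0.08, 0, 0, 0, 0, 0, 1], [-0.08, 0, 0, 0, 0, 0, 1], [0, 0, 0, 0, 0, 0, 1]]}}

```text
clock: 5.42
position: [0.5208, 0.3338, 0.1962]
tcp_rot: [-3.141, -0.001, -0.048]
contact_force: [1.0, 1.4, 5.3]
finger_gap: 0.0171
```

Call:
{"method": "move_arm", "body": {"moves": [[-0.08, 0, 0, 0, 0, 0, 1], [-0.08, 0, 0, 0, 0, 0, 1], [0, 0, 0, 0, 0, 0, 1]]}}

```text
clock: 5.67
position: [0.5162, 0.3339, 0.1962]
tcp_rot: [-3.141, -0.001, -0.048]
contact_force: [2.0, 0.0, 5.6]
finger_gap: 0.0177
```

```bash
python3 - <<'E'
from h import *
s=arm.get_state();print(s)
im,c=cam("wrist"); cv2.imwrite("pics/w4.png",im)
E
```

```text
{'clock': 5.6667, 'joints': array([-0.7232,  1.064 ,  0.2079,  1.5024, -0.3207,  0.6078, -1.9738]), 'qvel': array([ 0.003 ,  0.0038, -0.0001, -0.0092,  0.0004,  0.014 ,  0.0017]), 'effort': array([ -1.399 , -98.5552,   5.9901, -13.4814,  -0.2944,   0.4737,
        -0.0398]), 'position': array([0.5162, 0.3339, 0.1962]), 'tcp_rot': array([-3.1414, -0.0011, -0.0479]), 'contact_force': array([1.9906, 0.0437, 5.648 ]), 'torque': array([-0.0743, -0.5817,  0.056 ]), 'finger_gap': 0.01766949462382752}
```

View pics/w4.png

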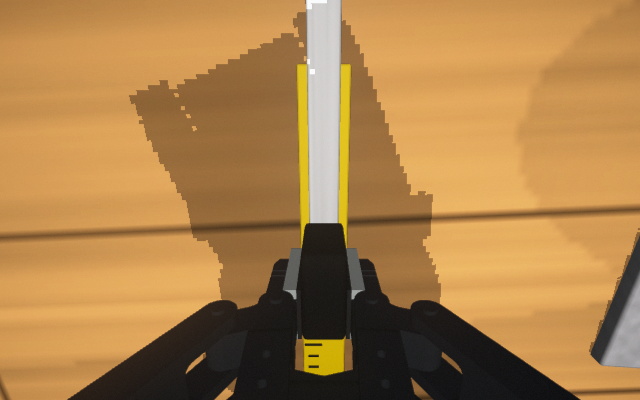

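Call:
{"method": "move_arm", "body": {"moves": [[-0.08, 0, 0, 0, 0, 0, 1], [-0.08, 0, 0, 0, 0, 0, 1], [0, 0, 0, 0, 0, 0, 1]]}}

```text
clock: 5.97
position: [0.5115, 0.3341, 0.1962]
tcp_rot: [-3.141, -0.001, -0.048]
contact_force: [2.9, 0.1, 6.9]
finger_gap: 0.0169
```

```bash
python3 - <<'E'
from h import *
s=arm.get_state();print(s["position"],s["contact_force"])
im,c=cam("wrist"); m=mask(im,"yellow"); a=np.argwhere(m[:240])
print(a.min(0),a.max(0)); m4=mask(cv2.imread("pics/w4.png"),"yellow"); print(np.argwhere(m4[:240]).min(0))
# grip top at z = TCPz-.155+.011.. position of bed far end vs grip centre
E
```

```text
[0.5115 0.3341 0.1962] [2.8894 0.111  6.9214]
[ 64 297] [239 349]
[ 65 297]
```

```bash
python3 - <<'E'
from h import *
im,c=cam("wrist"); s=arm.get_state()
for v in (222,223,224): print("grip far top edge?",(R.from_euler("xyz",s["tcp_rot"]).inv().apply(pt(c,323,v,.019)-s["position"])))
print(R.from_euler("xyz",s["tcp_rot"]).inv().apply(pt(c,323,64,.01)-s["position"]))
print(R.from_euler("xyz",s["tcp_rot"]).inv().apply(pt(c,323,65,.01)-s["position"]))
cv2.imwrite("pics/w5z.png",cv2.resize(im[200:390,280:370],None,fx=3,fy=3))
it,ct=cam("top"); cv2.imwrite("pics/t5z.png",cv2.resize(it[130:280,120:200],None,fx=4,fy=4,interpolation=0))
E
```

```text
grip far top edge? [ 0.02   -0.0006  0.1772]
grip far top edge? [ 0.0195 -0.0006  0.1772]
grip far top edge? [ 0.019  -0.0006  0.1772]
[ 0.0903 -0.0007  0.1862]
[ 0.0899 -0.0007  0.1862]
```

View pics/w5z.png

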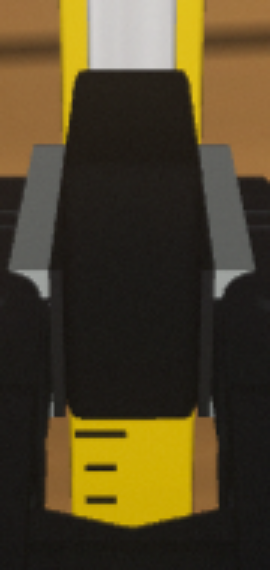

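View pics/t5z.png

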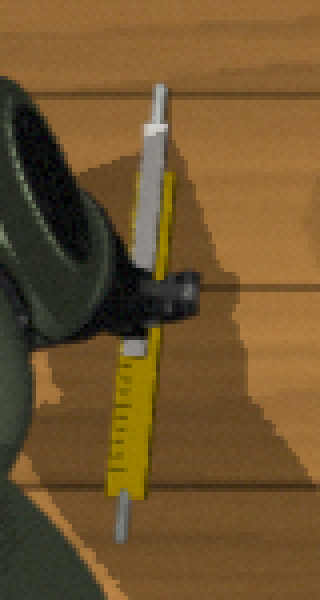

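Call:
{"method": "move_arm", "body": {"moves": [[0, 0, -0.1, 0, 0, 0, 1], [0, 0, -0.25, 0, 0, 0, 1], [0, 0, -0.4, 0, 0, 0, 1], [0, 0, -0.55, 0, 0, 0, 1], [0, 0, -0.6, 0, 0, 0, 1], [0, 0, -0.6, 0, 0, 0, 1], [0, 0, -0.6, 0, 0, 0, 1], [0, 0, -0.5, 0, 0, 0, 1], [0, 0, -0.4, 0, 0, 0, 1], [0, 0, -0.2, 0, 0, 0, 1], [0, 0, 0, 0, 0, 0, 1]]}}

```text
clock: 7.03
position: [0.5113, 0.3343, 0.3236]
tcp_rot: [-3.14, -0.001, -0.048]
contact_force: [0.6, -1.1, -3.8]
finger_gap: 0.0166
```

```bash
python3 - <<'E'
from h import *
s=arm.get_state();print(s["contact_force"],s["torque"])
plan([.548,-.012,.34],-1.064)
im,c=cam("wrist"); cv2.imwrite("pics/w6.png",im)
E
```

```text
[ 0.5948 -1.0687 -3.8355] [ 0.005  -0.0355  0.0052]
pos [0.5113 0.3343 0.3236] rot [-3.1403 -0.0013 -0.0478] t 7.0333
turn first, units [-0.0227 -0.0067 12.7021]
shift units (after turn) [10.6843  4.5337 -0.5478]
```

View pics/w6.png

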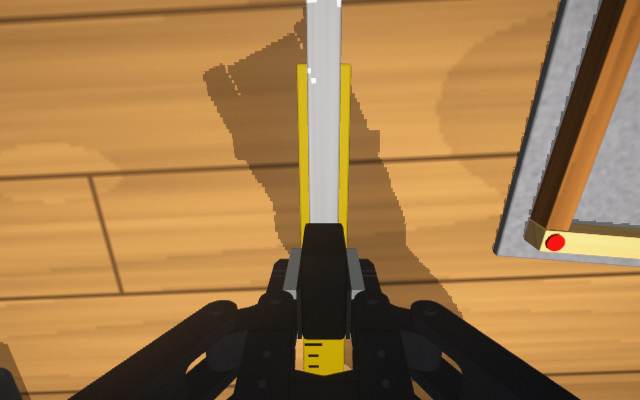

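Call:
{"method": "move_arm", "body": {"moves": [[0.05, 0.2, 0, 0, 0, 0, 1], [0.1, 0.4, 0, 0, 0, 0, 1], [0.15, 0.6, 0, 0, 0, 0, 1], [0.15, 0.8, -0.05, 0, 0, 0, 1], [0.15, 1, -0.1, 0, 0, 0, 1], [0.15, 1, -0.1, 0, 0, 0, 1], [0.15, 1, -0.1, 0, 0, 0, 1], [0.15, 1, -0.1, 0, 0, 0, 1], [0.15, 1, -0.1, 0, 0, 0, 1], [0.15, 1, 0, 0, 0, 0, 1], [0.15, 1, 0, 0, 0, 0, 1], [0.15, 1, 0, 0, 0, 0, 1]]}}

```text
clock: 8.08
position: [0.546, 0.0295, 0.338]
tcp_rot: [3.141, 0.001, -0.049]
contact_force: [1.1, 0.3, -3.6]
finger_gap: 0.0172
```

Call:
{"method": "move_arm", "body": {"moves": [[0.15, 0.7, 0, 0, 0, 0.1, 1], [0.1, 0.47, 0, 0, 0, 0.2, 1], [0, 0.3, 0, 0, 0, 0.35, 1], [0, 0, 0, 0, 0, 0.5, 1], [0, 0, 0, 0, 0, 0.65, 1], [0, 0, 0, 0, 0, 0.8, 1], [0, 0, 0, 0, 0, 0.8, 1], [0, 0, 0, 0, 0, 0.8, 1], [0, 0, 0, 0, 0, 0.8, 1], [0, 0, 0, 0, 0, 0.8, 1], [0, 0, 0, 0, 0, 0.8, 1]]}}

```text
clock: 9.0
position: [0.551, -0.0123, 0.338]
tcp_rot: [3.141, 0.001, -0.58]
contact_force: [-0.1, 0.3, -3.3]
finger_gap: 0.0171
```

```bash
python3 - <<'E'
from h import *
s=arm.get_state();print(s["contact_force"],s["joints"])
plan([.548,-.012,.34],-1.064)
E
```

```text
[-0.0838  0.3372 -3.2909] [-0.2093  0.787   0.3387  1.6652 -0.3522  0.751  -1.8535]
pos [ 0.551  -0.0123  0.338 ] rot [ 3.1412  0.0007 -0.5798] t 9.0
turn first, units [0.007  0.0077 6.0519]
shift units (after turn) [-0.0594  0.0831 -0.0654]
```

Call:
{"method": "move_arm", "body": {"moves": [[0, 0, 0, 0, 0, 0.8, 1], [0, 0, 0, 0, 0, 0.8, 1], [0, 0, 0, 0, 0, 0.8, 1], [0, 0, 0, 0, 0, 0.8, 1], [0, 0, 0, 0, 0, 0.8, 1], [0, 0, 0, 0, 0, 0.7, 1], [0, 0, 0, 0, 0, 0.5, 1], [0, 0, 0, 0, 0, 0.3, 1], [0, 0, 0, 0, 0, 0.15, 1], [0, 0, 0, 0, 0, 0, 1], [0, 0, 0, 0, 0, 0, 1]]}}

```text
clock: 9.92
position: [0.5514, -0.0122, 0.3383]
tcp_rot: [3.141, 0.0, -1.027]
contact_force: [-0.5, -1.2, -3.5]
finger_gap: 0.0171
```

```bash
python3 - <<'E'
from h import *
s=arm.get_state();print(s["contact_force"],s["joints"])
plan([.548,-.012,.34],-1.064)
im,c=cam("wrist"); cv2.imwrite("pics/w7.png",im)
for k in("red","blue"):
    for b in blobs(im,k,20): print(k,b, pt(c,*b[1],.035))
E
```

```text
[-0.4629 -1.1815 -3.4511] [-0.2727  0.8098  0.4703  1.6661 -0.4834  0.7842 -2.1775]
pos [ 0.5514 -0.0122  0.3383] rot [ 3.1414  0.0002 -1.0271] t 9.9167
turn first, units [0.0029 0.003  0.4612]
shift units (after turn) [-0.0618  0.0942 -0.0567]
blue (np.int32(279), array([539.14, 141.29]), array([530, 133,  20,  18], dtype=int32)) [ 0.4205 -0.137   0.035 ]
blue (np.int32(206), array([132.89, 227.77]), array([125, 220,  17,  16], dtype=int32)) [0.6764 0.1076 0.035 ]
blue (np.int32(33), array([  4.27, 295.88]), array([  0, 291,  11,  10], dtype=int32)) [0.756  0.2385 0.035 ]
```

View pics/w7.png

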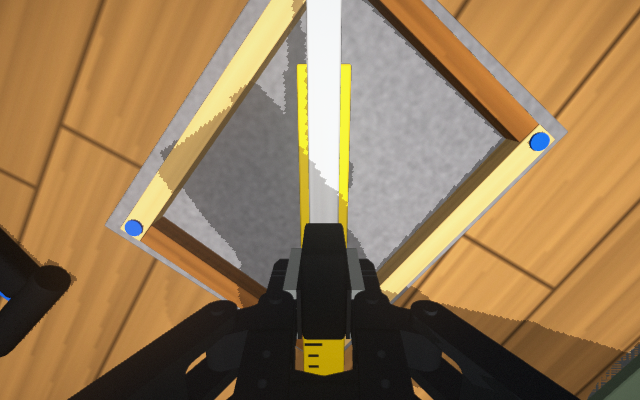

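Call:
{"method": "move_arm", "body": {"moves": [[0, 0, 0, 0, 0, 0.2, 1], [0, 0, 0, 0, 0, 0.26, 1], [-0.06, 0.1, 0.2, 0, 0, 0, 1], [0, 0, 0.4, 0, 0, 0, 1], [0, 0, 0.5, 0, 0, 0, 1], [0, 0, 0.5, 0, 0, 0, 1], [0, 0, 0.5, 0, 0, 0, 1], [0, 0, 0.4, 0, 0, 0, 1], [0, 0, 0.2, 0, 0, 0, 1], [0, 0, 0, 0, 0, 0, 1]]}}

```text
clock: 10.8
position: [0.5476, -0.0121, 0.2562]
tcp_rot: [3.14, 0.001, -1.065]
contact_force: [-0.3, -0.3, -3.8]
finger_gap: 0.0169
```

```bash
python3 - <<'E'
from h import *
s=arm.get_state();print(s["contact_force"],s["joints"])
plan([.548,-.012,.21],-1.064)
im,c=cam("wrist"); cv2.imwrite("pics/w8.png",im)
for k in("red","blue"):
    for b in blobs(im,k,20): print(k,b, pt(c,*b[1],.035))
im,c=cam("top"); cv2.imwrite("pics/t8.png",cv2.resize(im[100:290,190:400],None,fx=3.5,fy=3,interpolation=0))
for k in("red","blue"):
    for b in blobs(im,k,5): print(k,b, pt(c,*b[1],.035))
E
```

```text
[-0.2846 -0.2867 -3.8196] [-0.2327  0.9248  0.3872  1.7433 -0.5725  0.5902 -2.1354]
pos [ 0.5476 -0.0121  0.2562] rot [ 3.14    0.0009 -1.0649] t 10.8
turn first, units [ 0.0203  0.0114 -0.0108]
shift units (after turn) [ 0.0028 -0.0132  1.5408]
blue (np.int32(572), array([622.28, 147.7 ]), array([609, 135,  28,  26], dtype=int32)) [ 0.4198 -0.1375  0.035 ]
blue (np.int32(369), array([ 61.99, 284.31]), array([ 50, 275,  25,  20], dtype=int32)) [0.677  0.1085 0.035 ]
red (np.int32(16), array([354.5, 156. ]), array([353, 154,   4,   5], dtype=int32)) [ 0.6393 -0.1709  0.035 ]
blue (np.int32(31), array([191.06, 107.84]), array([189, 104,   6,   9], dtype=int32)) [0.7659 0.247  0.035 ]
blue (np.int32(20), array([245.25, 141.75]), array([243, 140,   5,   5], dtype=int32)) [0.6764 0.1066 0.035 ]
blue (np.int32(21), array([342., 242.]), array([340, 240,   5,   5], dtype=int32)) [ 0.4217 -0.1365  0.035 ]
```

View pics/w8.png

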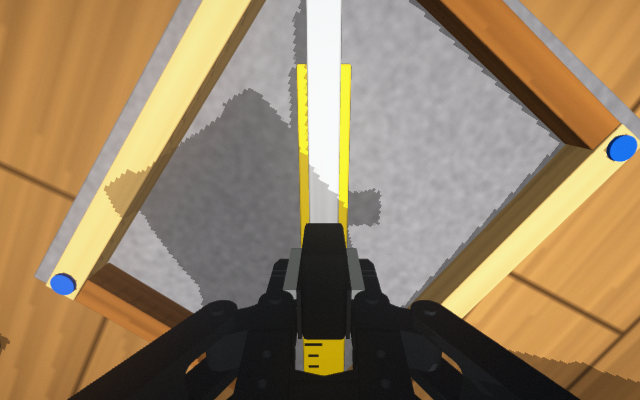

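View pics/t8.png

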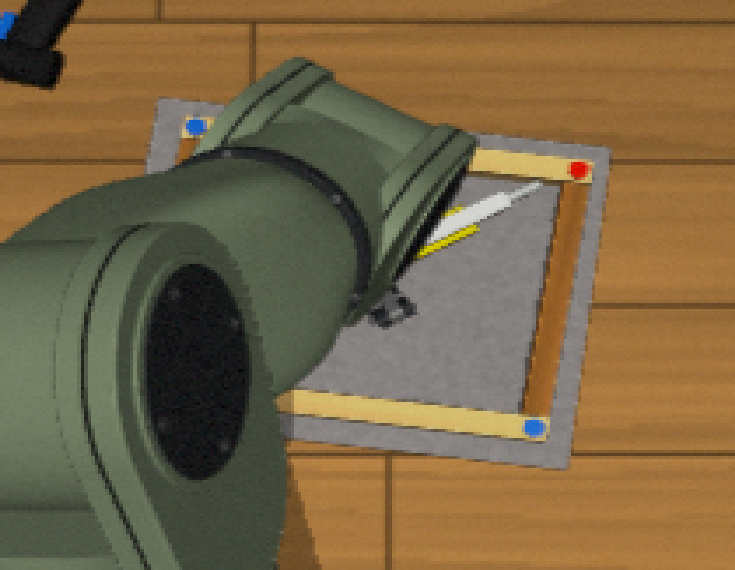

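Call:
{"method": "move_arm", "body": {"moves": [[0, 0, 0.2, 0, 0, 0, 1], [0, 0, 0.35, 0, 0, 0, 1], [0, 0, 0.35, 0, 0, 0, 1], [0, 0, 0.3, 0, 0, 0, 1], [0, 0, 0.2, 0, 0, 0, 1], [0, 0, 0.1, 0, 0, 0, 1], [0, 0, 0.05, 0, 0, 0, 1], [0, 0, 0, 0, 0, 0, 1]]}}

```text
clock: 11.57
position: [0.548, -0.0121, 0.2107]
tcp_rot: [3.141, 0.0, -1.065]
contact_force: [-0.3, 0.5, -4.1]
finger_gap: 0.0172
```

Call:
{"method": "move_arm", "body": {"moves": [[0, 0, 0.04, 0, 0, 0, 1], [0, 0, 0.04, 0, 0, 0, 1], [0, 0, 0, 0, 0, 0, 1]]}}

```text
clock: 11.82
position: [0.548, -0.012, 0.2085]
tcp_rot: [-3.141, 0.0, -1.065]
contact_force: [0.2, 1.5, -4.6]
finger_gap: 0.0165
```

Call:
{"method": "move_arm", "body": {"moves": [[0, 0, 0.04, 0, 0, 0, 1], [0, 0, 0.03, 0, 0, 0, 1], [0, 0, 0, 0, 0, 0, 1]]}}

```text
clock: 12.07
position: [0.548, -0.0121, 0.2063]
tcp_rot: [3.142, 0.0, -1.065]
contact_force: [0.6, -0.2, -3.4]
finger_gap: 0.0173
```

Call:
{"method": "move_arm", "body": {"moves": [[0, 0, 0.03, 0, 0, 0, 1], [0, 0, 0, 0, 0, 0, 1]]}}

```text
clock: 12.23
position: [0.5481, -0.0124, 0.2062]
tcp_rot: [-3.141, -0.001, -1.065]
contact_force: [-1.2, -1.1, 8.8]
finger_gap: 0.0172
```

Call:
{"method": "move_arm", "body": {"moves": [[0, 0, -0.02, 0, 0, 0, 1], [0, 0, 0, 0, 0, 0, 1]]}}

```text
clock: 12.4
position: [0.548, -0.0121, 0.2062]
tcp_rot: [-3.141, 0.0, -1.065]
contact_force: [-0.3, -0.3, -3.2]
finger_gap: 0.0172
```

Call:
{"method": "move_arm", "body": {"moves": [[-0.05, 0, 0, 0, 0, 0, 1], [-0.08, 0, 0, 0, 0, 0, 1], [-0.08, 0, 0, 0, 0, 0, 1], [-0.05, 0, 0, 0, 0, 0, 1], [0, 0, 0, 0, 0, 0, 1]]}}

```text
clock: 12.82
position: [0.5441, -0.0049, 0.2062]
tcp_rot: [-3.141, 0.0, -1.064]
contact_force: [-0.7, 0.1, 2.5]
finger_gap: 0.0171
```

Call:
{"method": "move_arm", "body": {"moves": [[-0.05, 0, 0, 0, 0, 0, 1], [-0.05, 0, 0, 0, 0, 0, 1], [0, 0, 0, 0, 0, 0, 1]]}}

```text
clock: 13.07
position: [0.5427, -0.0025, 0.2062]
tcp_rot: [-3.141, -0.0, -1.065]
contact_force: [1.4, -2.5, 3.3]
finger_gap: 0.017
```

Call:
{"method": "move_arm", "body": {"moves": [[-0.03, 0, 0, 0, 0, 0, 1], [0, 0, 0, 0, 0, 0, 1]]}}

```text
clock: 13.23
position: [0.5423, -0.0019, 0.2062]
tcp_rot: [-3.142, -0.0, -1.065]
contact_force: [1.8, -3.2, 2.9]
finger_gap: 0.0169
```

Call:
{"method": "move_arm", "body": {"moves": [[-0.03, 0, 0, 0, 0, 0, 1], [0, 0, 0, 0, 0, 0, 1]]}}

```text
clock: 13.4
position: [0.5419, -0.0011, 0.2062]
tcp_rot: [-3.141, -0.0, -1.065]
contact_force: [3.0, -3.7, 3.9]
finger_gap: 0.0168
```

Call:
{"method": "move_arm", "body": {"moves": [[-0.03, 0, 0, 0, 0, 0, 1], [0, 0, 0, 0, 0, 0, 1]]}}

```text
clock: 13.57
position: [0.5415, -0.0003, 0.2062]
tcp_rot: [-3.141, -0.0, -1.065]
contact_force: [2.6, -3.2, 3.9]
finger_gap: 0.0176
```

Call:
{"method": "move_arm", "body": {"moves": [[-0.03, 0, 0, 0, 0, 0, 1], [0, 0, 0, 0, 0, 0, 1]]}}

```text
clock: 13.73
position: [0.541, 0.0005, 0.2062]
tcp_rot: [-3.141, -0.0, -1.065]
contact_force: [1.5, -3.3, 4.3]
finger_gap: 0.0171
```

```bash
python3 - <<'E'
from h import *
s=arm.get_state();print(s["contact_force"],s["torque"],s["position"],s["tcp_rot"])
im,c=cam("wrist"); cv2.imwrite("pics/w9.png",im); m=mask(im,"yellow"); a=np.argwhere(m[:240]);print(a.min(0))
im,c=cam("scene"); cv2.imwrite("pics/s9.png",cv2.resize(im[150:310,240:420],None,fx=4,fy=3.7,interpolation=0))
E
```

```text
[ 1.5264 -3.3288  4.3137] [-0.8162 -0.3719  0.013 ] [0.541  0.0005 0.2062] [-3.1415 -0.0001 -1.0647]
[ 64 297]
```

View pics/s9.png

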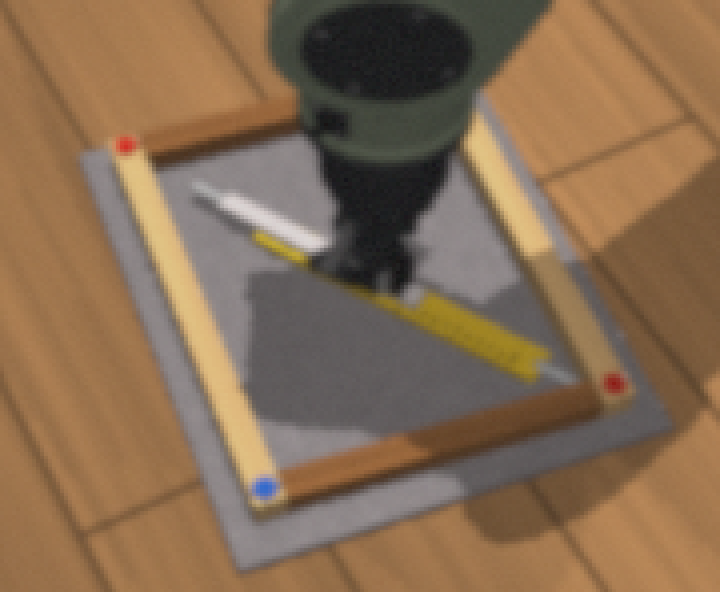

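View pics/w9.png

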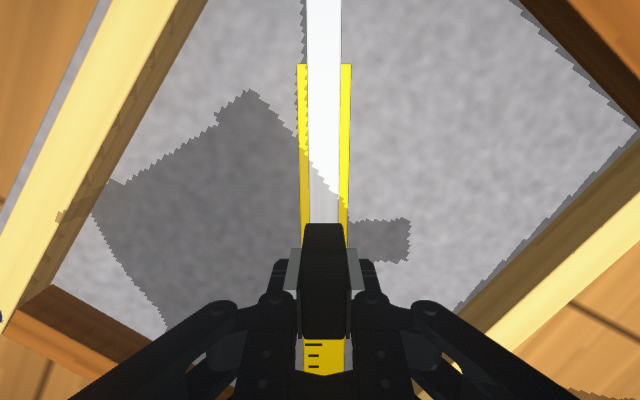

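Call:
{"method": "move_arm", "body": {"moves": [[-0.03, 0, 0, 0, 0, 0, 1], [0, 0, 0, 0, 0, 0, 1]]}}

```text
clock: 14.0
position: [0.5406, 0.0013, 0.2062]
tcp_rot: [-3.141, -0.0, -1.065]
contact_force: [2.5, -4.3, 5.5]
finger_gap: 0.0172
```

Call:
{"method": "move_arm", "body": {"moves": [[-0.03, 0, 0, 0, 0, 0, 1], [0, 0, 0, 0, 0, 0, 1]]}}

```text
clock: 14.17
position: [0.5402, 0.0019, 0.2062]
tcp_rot: [-3.142, -0.0, -1.065]
contact_force: [2.3, -5.1, 5.0]
finger_gap: 0.0171
```

Call:
{"method": "move_arm", "body": {"moves": [[-0.03, 0, 0, 0, 0, 0, 1], [0, 0, 0, 0, 0, 0, 1]]}}

```text
clock: 14.33
position: [0.5398, 0.0024, 0.2062]
tcp_rot: [-3.141, -0.001, -1.065]
contact_force: [3.9, -7.9, 3.6]
finger_gap: 0.0171
```

Call:
{"method": "move_arm", "body": {"moves": [[-0.018, 0.024, 0, 0, 0, 0, 1], [0, 0, 0, 0, 0, 0, 1]]}}

```text
clock: 14.5
position: [0.5391, 0.0023, 0.2062]
tcp_rot: [-3.141, -0.002, -1.065]
contact_force: [5.3, -8.9, 1.4]
finger_gap: 0.017
```

Call:
{"method": "move_arm", "body": {"moves": [[0.02, -0.01, 0.015, 0, 0, 0, 1], [0, 0, 0, 0, 0, 0, 1]]}}

```text
clock: 14.67
position: [0.5394, 0.0022, 0.2061]
tcp_rot: [-3.142, -0.0, -1.065]
contact_force: [-0.5, -6.2, 14.0]
finger_gap: 0.0169
```

Call:
{"method": "move_arm", "body": {"moves": [[0.03, 0, 0, 0, 0, 0, 1], [0.06, 0, 0, 0, 0, 0, 1], [0.1, 0, 0, 0, 0, 0, 1], [0, 0, 0, 0, 0, 0, 1]]}}

```text
clock: 15.0
position: [0.542, -0.0025, 0.2061]
tcp_rot: [3.141, 0.001, -1.065]
contact_force: [-2.6, -2.4, 17.0]
finger_gap: 0.0171
```

```bash
python3 - <<'E'
from h import *
s=arm.get_state();print(s["contact_force"],s["torque"],s["position"],s["tcp_rot"])
im,c=cam("wrist"); cv2.imwrite("pics/w10.png",im); m=mask(im,"yellow"); a=np.argwhere(m[:240]);print(a.min(0))
v=a.min(0)[0]
print(R.from_euler("xyz",s["tcp_rot"]).inv().apply(pt(c,323,v,.02)-s["position"]))
E
```

```text
[-2.6282 -2.3782 17.0359] [-0.6665  0.6459  0.0373] [ 0.542  -0.0025  0.2061] [ 3.1415  0.0008 -1.0647]
[ 77 297]
[0.085  0.0002 0.186 ]
```

Call:
{"method": "move_arm", "body": {"moves": [[0.06, 0, -0.01, 0, 0, 0, 1], [0.12, 0, 0, 0, 0, 0, 1], [0.15, 0, 0, 0, 0, 0, 1], [0.15, 0, 0, 0, 0, 0, 1], [0.12, 0, 0, 0, 0, 0, 1], [0.08, 0, 0, 0, 0, 0, 1], [0, 0, 0, 0, 0, 0, 1]]}}

```text
clock: 15.63
position: [0.5519, -0.0203, 0.2061]
tcp_rot: [3.141, 0.001, -1.065]
contact_force: [-2.6, -3.0, 11.1]
finger_gap: 0.0173
```

```bash
cat >> h.py <<'E'
def st(yb=-.1335):
    s=arm.get_state();M=R.from_euler("xyz",s["tcp_rot"]).as_matrix();f=s["contact_force"]
    print("t",s["clock"],"F tool",M.T@f,"F board",R.from_euler("z",-yb).apply(f),"pos",s["position"],"yaw",s["tcp_rot"][2])
    im,c=cam("wrist"); m=mask(im,"yellow"); r=np.where(m[:230,290:360].sum(1)>4)[0]; v=r.min()
    print("bed end row",v,"bed end in tool",(M.T@(pt(c,323,v,.02)-s["position"]))[0])
    return im,c
E
python3 - <<'E'
from h import *
im,c=st(); cv2.imwrite("pics/w11.png",im)
im,c=cam("top"); cv2.imwrite("pics/t11.png",cv2.resize(im[130:200,300:380],None,fx=8,fy=8,interpolation=0))
E
```

```text
t 15.6333 F tool [  1.3552   3.6822 -11.1475] F board [-2.1366 -3.2924 11.147 ] pos [ 0.5519 -0.0203  0.2061] yaw -1.0647077941739773
bed end row 124 bed end in tool 0.06473502014363731
```

View pics/w11.png

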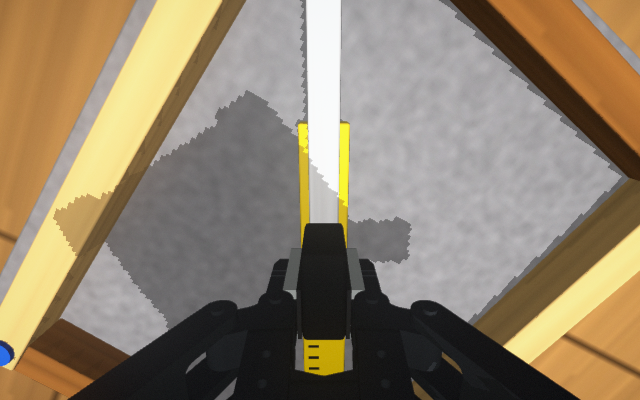

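View pics/t11.png

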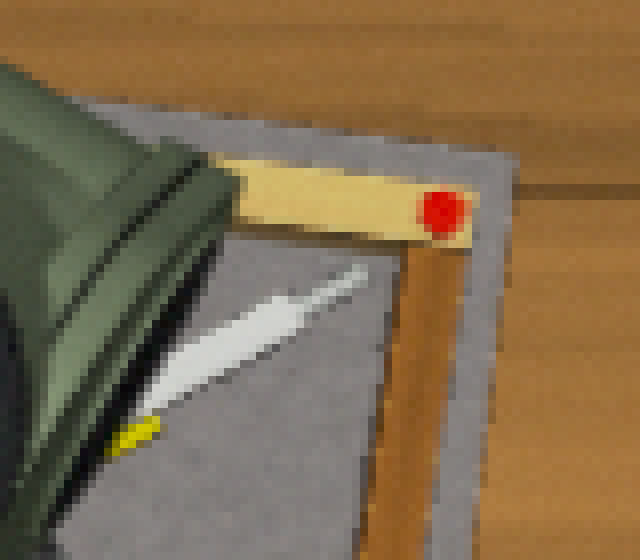

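Call:
{"method": "move_arm", "body": {"moves": [[0.06, 0, 0, 0, 0, 0, 1], [0.08, 0, 0, 0, 0, 0, 1], [0.06, 0, 0, 0, 0, 0, 1], [0, 0, 0, 0, 0, 0, 1]]}}

```text
clock: 16.07
position: [0.5548, -0.0254, 0.2061]
tcp_rot: [3.141, 0.001, -1.065]
contact_force: [-2.1, -1.6, 11.0]
finger_gap: 0.0173
```

```bash
python3 - <<'E'
from h import *
im,c=st()
im,c=cam("top"); cv2.imwrite("pics/t12.png",cv2.resize(im[130:200,300:380],None,fx=8,fy=8,interpolation=0))
E
```

```text
t 16.0667 F tool [  0.4127   2.6058 -11.0268] F board [-1.8335 -1.8946 11.0272] pos [ 0.5548 -0.0254  0.2061] yaw -1.0645410408200517
bed end row 136 bed end in tool 0.05928431558284162
```

View pics/t12.png

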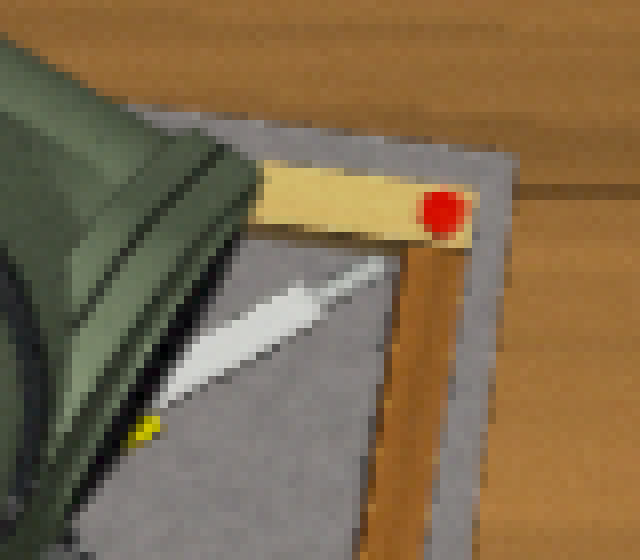

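Call:
{"method": "move_arm", "body": {"moves": [[0.04, 0, 0, 0, 0, 0, 1], [0.04, 0, 0, 0, 0, 0, 1], [0, 0, 0, 0, 0, 0, 1]]}}

```text
clock: 16.42
position: [0.5559, -0.0274, 0.2061]
tcp_rot: [3.141, 0.001, -1.064]
contact_force: [-2.1, -2.5, 11.8]
finger_gap: 0.0169
```

Call:
{"method": "move_arm", "body": {"moves": [[0.03, 0, 0, 0, 0, 0, 1], [0, 0, 0, 0, 0, 0, 1]]}}

```text
clock: 16.58
position: [0.5563, -0.0281, 0.2061]
tcp_rot: [3.141, 0.001, -1.064]
contact_force: [-1.7, -1.7, 11.5]
finger_gap: 0.0171
```

Call:
{"method": "move_arm", "body": {"moves": [[0.03, 0, 0, 0, 0, 0, 1], [0, 0, 0, 0, 0, 0, 1]]}}

```text
clock: 16.75
position: [0.5567, -0.0289, 0.2061]
tcp_rot: [3.141, 0.001, -1.064]
contact_force: [-2.8, -1.2, 12.0]
finger_gap: 0.0171
```

Call:
{"method": "move_arm", "body": {"moves": [[0.03, 0, 0, 0, 0, 0, 1], [0, 0, 0, 0, 0, 0, 1]]}}

```text
clock: 16.92
position: [0.5571, -0.0297, 0.2061]
tcp_rot: [3.141, 0.001, -1.064]
contact_force: [-2.7, -2.3, 11.6]
finger_gap: 0.0171
```

```bash
python3 - <<'E'
from h import *
im,c=st()
im,c=cam("top"); cv2.imwrite("pics/t13.png",cv2.resize(im[130:200,300:380],None,fx=8,fy=8,interpolation=0))
E
```

```text
t 16.9167 F tool [  0.6476   3.5082 -11.5647] F board [-2.4143 -2.6243 11.5652] pos [ 0.5571 -0.0297  0.2061] yaw -1.0644218739456628
bed end row 147 bed end in tool 0.05417967997565069
```

View pics/t13.png

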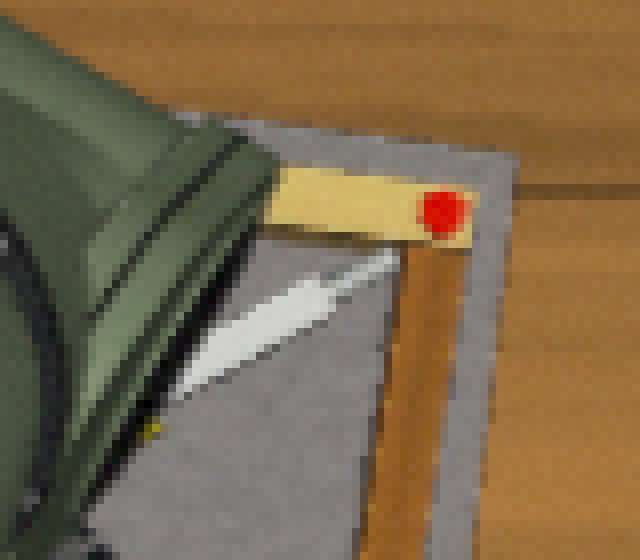

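Call:
{"method": "move_arm", "body": {"moves": [[0.02, 0, 0, 0, 0, 0, 1], [0, 0, 0, 0, 0, 0, 1]]}}

```text
clock: 17.18
position: [0.5574, -0.0302, 0.2061]
tcp_rot: [3.141, 0.001, -1.064]
contact_force: [-1.6, -0.8, 11.7]
finger_gap: 0.0171
```

Call:
{"method": "move_arm", "body": {"moves": [[0.02, 0, 0, 0, 0, 0, 1], [0, 0, 0, 0, 0, 0, 1]]}}

```text
clock: 17.35
position: [0.5577, -0.0307, 0.2061]
tcp_rot: [3.141, 0.001, -1.064]
contact_force: [-2.6, -0.8, 12.3]
finger_gap: 0.017
```

Call:
{"method": "move_arm", "body": {"moves": [[0.02, 0, 0, 0, 0, 0, 1], [0, 0, 0, 0, 0, 0, 1]]}}

```text
clock: 17.52
position: [0.5579, -0.0311, 0.2061]
tcp_rot: [3.141, 0.002, -1.064]
contact_force: [-4.2, -0.8, 11.3]
finger_gap: 0.0172
```

Call:
{"method": "move_arm", "body": {"moves": [[0.02, 0, 0, 0, 0, 0, 1], [0, 0, 0, 0, 0, 0, 1]]}}

```text
clock: 17.68
position: [0.5581, -0.0314, 0.2061]
tcp_rot: [3.141, 0.003, -1.064]
contact_force: [-5.2, 2.6, 13.3]
finger_gap: 0.0173
```

```bash
python3 - <<'E'
from h import *
im,c=st()
s=arm.get_state(); print(s["torque"])
im,c=cam("top"); cv2.imwrite("pics/t14.png",cv2.resize(im[130:200,300:380],None,fx=8,fy=8,interpolation=0))
E
```

```text
t 17.6833 F tool [ -4.8294   3.3145 -13.2754] F board [-5.5162  1.8711 13.2897] pos [ 0.5581 -0.0314  0.2061] yaw -1.0640274095988267
bed end row 150 bed end in tool 0.05278147798408648
[0.1974 0.9597 0.0681]
```

View pics/t14.png

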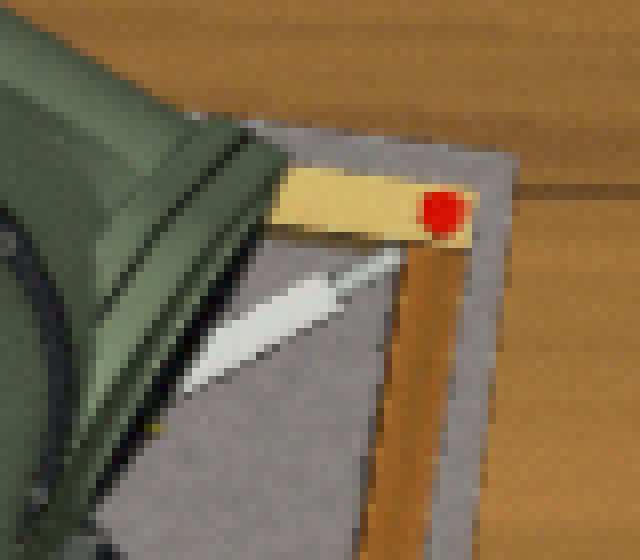

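Call:
{"method": "move_arm", "body": {"moves": [[0, 0, 0, 0, 0, 0, 1], [0, 0, 0, 0, 0, 0, 1], [0, 0, 0, 0, 0, 0, 1], [0, 0, 0, 0, 0, 0, 1]]}}

```text
clock: 18.12
position: [0.5581, -0.0313, 0.2061]
tcp_rot: [3.141, 0.002, -1.064]
contact_force: [-4.3, 1.7, 13.4]
finger_gap: 0.0174
```

```bash
python3 - <<'E'
from h import *
im,c=st(); s=arm.get_state(); print(s["position"])
E
```

```text
t 18.1167 F tool [ -3.6157   2.9373 -13.3456] F board [-4.4899  1.1238 13.356 ] pos [ 0.5581 -0.0313  0.2061] yaw -1.0639927303766852
bed end row 150 bed end in tool 0.052778807085957495
[ 0.5581 -0.0313  0.2061]
```

Call:
{"method": "move_arm", "body": {"moves": [[-0.06, 0, -0.01, 0, 0, 0, 1], [-0.12, 0, 0, 0, 0, 0, 1], [-0.18, 0, 0, 0, 0, 0, 1], [-0.2, 0, 0, 0, 0, 0, 1], [-0.2, 0, 0, 0, 0, 0, 1], [-0.18, 0, 0, 0, 0, 0, 1], [-0.12, 0, 0, 0, 0, 0, 1], [-0.08, 0, 0, 0, 0, 0, 1], [-0.05, 0, 0, 0, 0, 0, 1], [0, 0, 0, 0, 0, 0, 1]]}}

```text
clock: 19.0
position: [0.541, -0.0005, 0.2062]
tcp_rot: [3.141, 0.001, -1.064]
contact_force: [-3.5, -0.9, 2.9]
finger_gap: 0.0175
```

```bash
python3 - <<'E'
from h import *
im,c=st(); s=arm.get_state(); print(s["position"])
E
```

```text
t 19.0 F tool [-0.9318  3.4417 -2.8877] F board [-3.3149 -1.3084  2.89  ] pos [ 0.541  -0.0005  0.2062] yaw -1.0643802584229665
bed end row 71 bed end in tool 0.0874273983454613
[ 0.5411 -0.0007  0.2062]
```

Call:
{"method": "move_arm", "body": {"moves": [[-0.05, 0, 0, 0, 0, 0, 1], [-0.03, 0, 0, 0, 0, 0, 1], [0, 0, 0, 0, 0, 0, 1]]}}

```text
clock: 19.3
position: [0.54, 0.0013, 0.2062]
tcp_rot: [3.141, 0.0, -1.065]
contact_force: [-4.8, -1.8, 2.2]
finger_gap: 0.0173
```

Call:
{"method": "move_arm", "body": {"moves": [[-0.02, 0, 0, 0, 0, 0, 1], [0, 0, 0, 0, 0, 0, 1]]}}

```text
clock: 19.47
position: [0.5397, 0.0019, 0.2062]
tcp_rot: [3.141, 0.0, -1.065]
contact_force: [-2.6, -3.2, 1.1]
finger_gap: 0.017
```

Call:
{"method": "move_arm", "body": {"moves": [[0.05, 0.03, 0, 0, 0, 0, 1], [0, 0, -0.1, 0, 0, 0, 1], [0, 0, -0.2, 0, 0, 0, 1], [0, 0, -0.35, 0, 0, 0, 1], [0, 0, -0.45, 0, 0, 0, 1], [0, 0, -0.4, 0, 0, -0.1, 1], [0, 0, -0.25, 0, 0, -0.25, 1], [0, 0, -0.1, 0, 0, -0.4, 1], [0, 0, 0, 0, 0, -0.55, 1], [0, 0, 0, 0, 0, -0.7, 1], [0, 0, 0, 0, 0, -0.85, 1], [0, 0, 0, 0, 0, -0.95, 1]]}}

```text
clock: 20.47
position: [0.5397, 0.0002, 0.2617]
tcp_rot: [3.142, 0.0, -0.756]
contact_force: [-0.2, -0.0, -3.1]
finger_gap: 0.0174
```

Call:
{"method": "move_arm", "body": {"moves": [[0, 0, 0, 0, 0, -0.95, 1], [0, 0, 0, 0, 0, -0.95, 1], [0, 0, 0, 0, 0, -0.95, 1], [0, 0, 0, 0, 0, -0.95, 1], [0, 0, 0, 0, 0, -0.95, 1], [0, 0, 0, 0, 0, -0.95, 1], [0, 0, 0, 0, 0, -0.95, 1], [0, 0, 0, 0, 0, -0.95, 1], [0, 0, 0, 0, 0, -0.95, 1], [0, 0, 0, 0, 0, -0.95, 1], [0, 0, 0, 0, 0, -0.95, 1], [0, 0, 0, 0, 0, -0.95, 1]]}}

```text
clock: 21.47
position: [0.5397, 0.0001, 0.2617]
tcp_rot: [-3.141, 0.0, 0.157]
contact_force: [0.2, 0.2, -4.0]
finger_gap: 0.0171
```

Call:
{"method": "move_arm", "body": {"moves": [[0, 0, 0, 0, 0, -0.95, 1], [0, 0, 0, 0, 0, -0.95, 1], [0, 0, 0, 0, 0, -0.95, 1], [0, 0, 0, 0, 0, -0.95, 1], [0, 0, 0, 0, 0, -0.95, 1], [0, 0, 0, 0, 0, -0.95, 1], [0, 0, 0, 0, 0, -0.85, 1], [0, 0, 0, 0, 0, -0.6, 1], [0, 0, 0, 0, 0, -0.4, 1], [0, 0, 0, 0, 0, -0.2, 1], [0, 0, 0, 0, 0, 0, 1]]}}

```text
clock: 22.38
position: [0.5397, 0.0, 0.2617]
tcp_rot: [-3.141, -0.0, 0.772]
contact_force: [1.2, 0.1, -3.5]
finger_gap: 0.017
```

```bash
python3 - <<'E'
from h import *
im,c=st(); print(arm.get_state()["joints"])
plan([.5478,-.0158,.212],.7716)
cv2.imwrite("pics/w15.png",im)
for k in("red","blue"):
    for b in blobs(im,k,20): print(k,b, pt(c,*b[1],.035))
im,c=cam("top"); cv2.imwrite("pics/t15.png",cv2.resize(im[100:290,190:400],None,fx=3.5,fy=3,interpolation=0))
for k in("red","blue"):
    for b in blobs(im,k,5): print(k,b, pt(c,*b[1],.035))
E
```

```text
t 22.3833 F tool [0.9779 0.756  3.4708] F board [ 1.198   0.3032 -3.4709] pos [0.5397 0.     0.2617] yaw 0.7721295658675955
bed end row 67 bed end in tool 0.09276750970884454
[-0.0186  0.8656 -0.0769  1.7627  0.1182  0.5178 -0.9713]
pos [0.5397 0.0001 0.2618] rot [-3.1415 -0.0001  0.7709] t 22.4333
turn first, units [-0.0013 -0.0011 -0.0093]
shift units (after turn) [-0.176   0.5662  1.6586]
red (np.int32(476), array([ 58.17, 160.48]), array([ 46, 149,  25,  24], dtype=int32)) [0.4569 0.142  0.035 ]
red (np.int32(344), array([608.44, 289.95]), array([597, 280,  23,  20], dtype=int32)) [ 0.6394 -0.1738  0.035 ]
red (np.int32(16), array([354.5, 156. ]), array([353, 154,   4,   5], dtype=int32)) [ 0.6393 -0.1709  0.035 ]
blue (np.int32(31), array([191.06, 107.84]), array([189, 104,   6,   9], dtype=int32)) [0.7659 0.247  0.035 ]
blue (np.int32(5), array([243.6, 141.2]), array([243, 140,   2,   3], dtype=int32)) [0.6778 0.1108 0.035 ]
blue (np.int32(21), array([342., 242.]), array([340, 240,   5,   5], dtype=int32)) [ 0.4217 -0.1365  0.035 ]
```

View pics/w15.png

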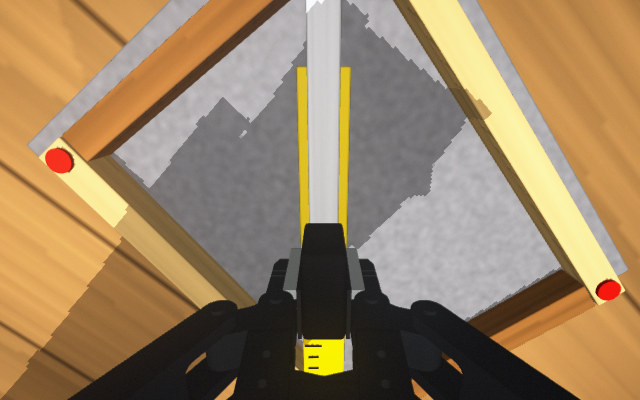

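View pics/t15.png

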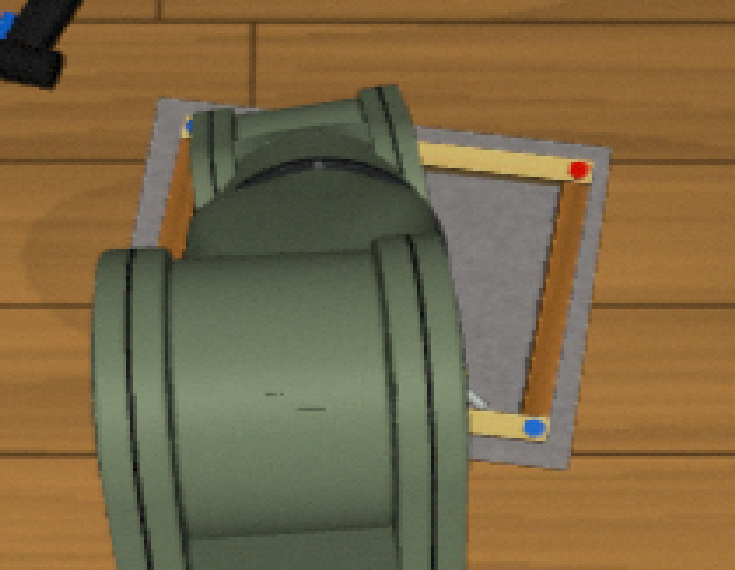

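Call:
{"method": "move_arm", "body": {"moves": [[-0.04, 0.1, 0, 0, 0, 0, 1], [-0.06, 0.18, 0, 0, 0, 0, 1], [-0.05, 0.18, 0.1, 0, 0, 0, 1], [-0.03, 0.1, 0.25, 0, 0, 0, 1], [0, 0, 0.35, 0, 0, 0, 1], [0, 0, 0.35, 0, 0, 0, 1], [0, 0, 0.3, 0, 0, 0, 1], [0, 0, 0.2, 0, 0, 0, 1], [0, 0, 0.12, 0, 0, 0, 1], [0, 0, 0.08, 0, 0, 0, 1], [0, 0, 0, 0, 0, 0, 1]]}}

```text
clock: 23.4
position: [0.5475, -0.0156, 0.2089]
tcp_rot: [-3.141, 0.0, 0.772]
contact_force: [-0.0, -0.3, -4.7]
finger_gap: 0.0173
```

Call:
{"method": "move_arm", "body": {"moves": [[0, 0, 0.05, 0, 0, 0, 1], [0, 0, 0.03, 0, 0, 0, 1], [0, 0, 0, 0, 0, 0, 1]]}}

```text
clock: 23.65
position: [0.5476, -0.0157, 0.207]
tcp_rot: [3.141, -0.0, 0.771]
contact_force: [-0.4, -0.2, -3.2]
finger_gap: 0.0172
```

Call:
{"method": "move_arm", "body": {"moves": [[0, 0, 0.02, 0, 0, 0, 1], [0, 0, 0, 0, 0, 0, 1]]}}

```text
clock: 23.82
position: [0.5476, -0.0157, 0.2064]
tcp_rot: [3.142, -0.0, 0.771]
contact_force: [-0.5, -0.7, -3.9]
finger_gap: 0.017
```

Call:
{"method": "move_arm", "body": {"moves": [[-0.05, 0, 0.01, 0, 0, 0, 1], [-0.08, 0, 0, 0, 0, 0, 1], [-0.08, 0, 0, 0, 0, 0, 1], [-0.05, 0, 0, 0, 0, 0, 1], [0, 0, 0, 0, 0, 0, 1]]}}

```text
clock: 24.23
position: [0.5419, -0.0214, 0.2062]
tcp_rot: [3.141, -0.0, 0.771]
contact_force: [0.8, 0.9, 3.6]
finger_gap: 0.017
```

```bash
python3 - <<'E'
from h import *
im,c=st()
im,c=cam("scene"); cv2.imwrite("pics/s16.png",cv2.resize(im[150:310,240:420],None,fx=4,fy=3.7,interpolation=0))
E
```

```text
t 24.2333 F tool [ 1.1641 -0.0969 -3.6203] F board [0.6417 0.9747 3.6207] pos [ 0.5419 -0.0214  0.2062] yaw 0.7711426965947756
bed end row 65 bed end in tool 0.09052075461115448
```

View pics/s16.png

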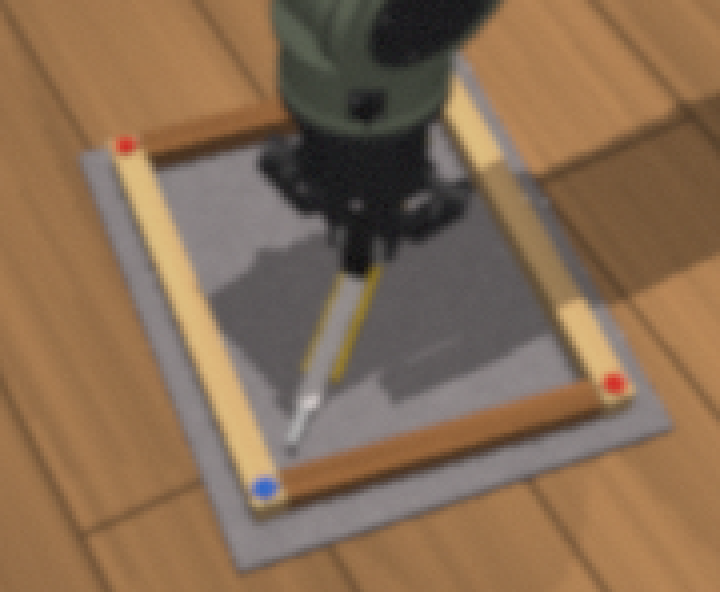

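Call:
{"method": "move_arm", "body": {"moves": [[-0.04, 0, 0, 0, 0, 0, 1], [-0.03, 0, 0, 0, 0, 0, 1], [0, 0, 0, 0, 0, 0, 1]]}}

```text
clock: 24.58
position: [0.5407, -0.0225, 0.2062]
tcp_rot: [3.141, -0.001, 0.772]
contact_force: [3.8, 2.6, 5.1]
finger_gap: 0.0173
```

Call:
{"method": "move_arm", "body": {"moves": [[-0.03, 0, 0, 0, 0, 0, 1], [0, 0, 0, 0, 0, 0, 1]]}}

```text
clock: 24.75
position: [0.5401, -0.023, 0.2062]
tcp_rot: [3.141, -0.001, 0.772]
contact_force: [4.2, 3.9, 6.1]
finger_gap: 0.0173
```

Call:
{"method": "move_arm", "body": {"moves": [[-0.03, 0, 0, 0, 0, 0, 1], [0, 0, 0, 0, 0, 0, 1]]}}

```text
clock: 24.92
position: [0.5394, -0.0237, 0.2062]
tcp_rot: [3.141, -0.001, 0.772]
contact_force: [3.8, 3.1, 4.4]
finger_gap: 0.0173
```

Call:
{"method": "move_arm", "body": {"moves": [[-0.03, 0, 0, 0, 0, 0, 1], [0, 0, 0, 0, 0, 0, 1]]}}

```text
clock: 25.08
position: [0.5388, -0.0243, 0.2062]
tcp_rot: [3.141, -0.001, 0.772]
contact_force: [4.5, 4.0, 5.1]
finger_gap: 0.017
```

Call:
{"method": "move_arm", "body": {"moves": [[-0.03, 0, 0, 0, 0, 0, 1], [0, 0, 0, 0, 0, 0, 1]]}}

```text
clock: 25.25
position: [0.5383, -0.0249, 0.2062]
tcp_rot: [3.141, -0.001, 0.772]
contact_force: [5.6, 2.9, 3.3]
finger_gap: 0.017
```

Call:
{"method": "move_arm", "body": {"moves": [[-0.03, 0, 0, 0, 0, 0, 1], [0, 0, 0, 0, 0, 0, 1]]}}

```text
clock: 25.42
position: [0.5377, -0.0255, 0.2062]
tcp_rot: [3.141, -0.002, 0.772]
contact_force: [5.4, 2.5, 4.1]
finger_gap: 0.017
```

```bash
python3 - <<'E'
from h import *
im,c=st(); print(arm.get_state()["torque"])
im,c=cam("top"); cv2.imwrite("pics/t17.png",cv2.resize(im[200:260,300:370],None,fx=8,fy=8,interpolation=0))
E
```

```text
t 25.4167 F tool [ 5.6644  1.9688 -4.124 ] F board [5.0374 3.2392 4.1352] pos [ 0.5377 -0.0255  0.2062] yaw 0.772220425518275
bed end row 65 bed end in tool 0.09052903593153015
[ 0.4434 -1.208   0.506 ]
```

View pics/t17.png

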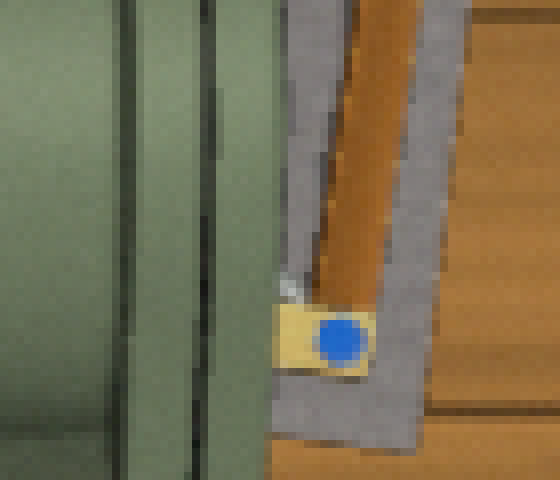

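Call:
{"method": "move_arm", "body": {"moves": [[-0.024, 0.019, 0, 0, 0, 0, 1], [0, 0, 0, 0, 0, 0, 1]]}}

```text
clock: 25.68
position: [0.5376, -0.0264, 0.2062]
tcp_rot: [3.141, -0.002, 0.772]
contact_force: [6.6, 3.1, 4.1]
finger_gap: 0.0171
```

```bash
cat >> h.py <<'E'
def fz(yb=-.1335):
    s=arm.get_state();M=R.from_euler("xyz",s["tcp_rot"]).as_matrix();f=s["contact_force"]
    print("t",s["clock"],"F tool",M.T@f,"F board",R.from_euler("z",-yb).apply(f),"torque",s["torque"],"pos",s["position"],"rot",s["tcp_rot"])
E
python3 -c "
from h import *
fz()"
```

```text
t 25.6833 F tool [ 6.9159  2.4288 -4.0882] F board [6.172  3.9397 4.1021] torque [ 0.6969 -1.1311  0.4429] pos [ 0.5376 -0.0264  0.2062] rot [ 3.1408 -0.0017  0.7722]
```

Call:
{"method": "move_arm", "body": {"moves": [[-0.016, 0.03, 0, 0, 0, 0, 1], [0, 0, 0, 0, 0, 0, 1]]}}

```text
clock: 25.85
position: [0.5379, -0.0271, 0.2062]
tcp_rot: [3.141, -0.002, 0.772]
contact_force: [5.1, 6.4, 2.5]
finger_gap: 0.0171
```

```bash
python3 -c "
from h import *
fz()"
```

```text
t 25.85 F tool [ 8.0755 -1.0441 -2.5205] F board [4.1577 6.9954 2.5366] torque [ 1.1323 -1.1169  0.1793] pos [ 0.5379 -0.0271  0.2062] rot [ 3.1412 -0.002   0.7723]
```

Call:
{"method": "move_arm", "body": {"moves": [[-0.024, 0.019, 0, 0, 0, 0, 1], [0, 0, 0, 0, 0, 0, 1]]}}

```text
clock: 26.02
position: [0.538, -0.0276, 0.2062]
tcp_rot: [3.141, -0.003, 0.772]
contact_force: [7.6, 8.3, 3.1]
finger_gap: 0.0169
```

```bash
python3 -c "
from h import *
fz()"
```

```text
t 26.0167 F tool [11.2631 -0.6299 -3.1001] F board [6.447  9.2455 3.1338] torque [ 1.7018 -1.5014 -0.026 ] pos [ 0.538  -0.0276  0.2062] rot [ 3.1411 -0.003   0.7723]
```

Call:
{"method": "move_arm", "body": {"moves": [[0.02, 0, 0.015, 0, 0, 0, 1], [0, 0, 0, 0, 0, 0, 1]]}}

```text
clock: 26.18
position: [0.5382, -0.0275, 0.2061]
tcp_rot: [3.141, -0.002, 0.772]
contact_force: [3.3, 5.7, 12.9]
finger_gap: 0.017
```

```bash
python3 -c "
from h import *
st();fz()"
```

```text
t 26.1833 F tool [  6.3141  -1.7738 -12.854 ] F board [ 2.4801  6.0462 12.8659] pos [ 0.5382 -0.0275  0.2061] yaw 0.7719791054860323
bed end row 65 bed end in tool 0.09052779729475088
t 26.2333 F tool [  6.4295  -1.9537 -13.6971] F board [ 2.4084  6.2467 13.7092] torque [ 1.3118 -0.5717  0.0134] pos [ 0.5382 -0.0275  0.2061] rot [ 3.1411 -0.0021  0.772 ]
```

Call:
{"method": "move_arm", "body": {"moves": [[0.03, 0, 0, 0, 0, 0, 1], [0.06, 0, 0, 0, 0, 0, 1], [0.1, 0, 0, 0, 0, 0, 1], [0.12, 0, 0, 0, 0, 0, 1], [0.12, 0, 0, 0, 0, 0, 1], [0.08, 0, 0, 0, 0, 0, 1], [0.05, 0, 0, 0, 0, 0, 1], [0, 0, 0, 0, 0, 0, 1]]}}

```text
clock: 26.9
position: [0.5499, -0.0162, 0.2061]
tcp_rot: [3.141, -0.0, 0.772]
contact_force: [-2.0, 1.4, 17.2]
finger_gap: 0.0172
```

```bash
python3 -c "
from h import *
im,c=st();fz(); cv2.imwrite('pics/w18.png',im)
im,c=cam('scene'); cv2.imwrite('pics/s18.png',cv2.resize(im[220:300,270:350],None,fx=7,fy=7,interpolation=0))
"
```

```text
t 26.9 F tool [ -0.4497  -2.3508 -17.2034] F board [-2.1317  1.096  17.2029] pos [ 0.5499 -0.0162  0.2061] yaw 0.7715757841021209
bed end row 103 bed end in tool 0.07463926596094582
t 26.95 F tool [  1.4001  -3.1599 -16.0157] F board [-1.6255  3.0499 16.0157] torque [0.5366 0.2665 0.0225] pos [ 0.5498 -0.0163  0.2061] rot [ 3.1415 -0.0003  0.7716]
```

View pics/s18.png

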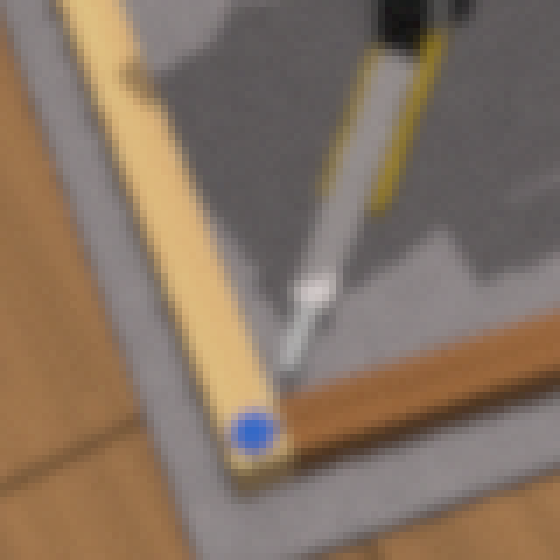

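Call:
{"method": "move_arm", "body": {"moves": [[0.06, 0, -0.008, 0, 0, 0, 1], [0.08, 0, 0, 0, 0, 0, 1], [0.07, 0, 0, 0, 0, 0, 1], [0.03, 0, 0, 0, 0, 0, 1], [0, 0, 0, 0, 0, 0, 1]]}}

```text
clock: 27.42
position: [0.5549, -0.0113, 0.2061]
tcp_rot: [-3.142, 0.0, 0.771]
contact_force: [-0.9, 2.2, 11.8]
finger_gap: 0.0173
```

```bash
python3 -c "
from h import *
fz()
im,c=cam('scene'); cv2.imwrite('pics/s19.png',cv2.resize(im[220:300,270:350],None,fx=7,fy=7,interpolation=0))
"
```

```text
t 27.4167 F tool [  0.8984  -2.153  -11.7735] F board [-1.1362  2.0372 11.7736] torque [0.419  0.162  0.0262] pos [ 0.5549 -0.0113  0.2061] rot [-3.1415  0.0001  0.7714]
```

View pics/s19.png

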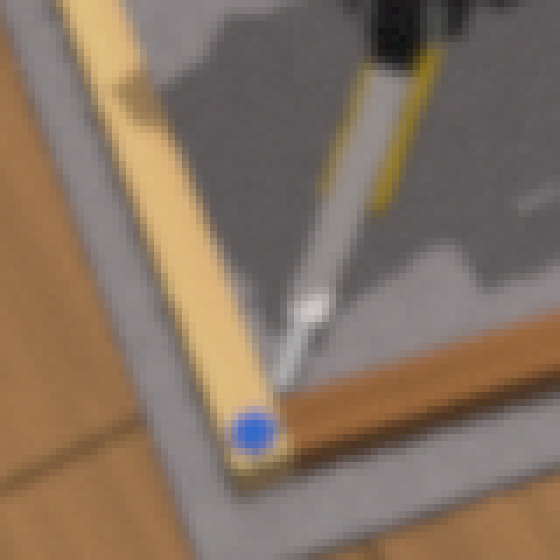

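Call:
{"method": "move_arm", "body": {"moves": [[0.035, 0, 0, 0, 0, 0, 1], [0.02, 0, 0, 0, 0, 0, 1], [0, 0, 0, 0, 0, 0, 1]]}}

```text
clock: 27.72
position: [0.556, -0.0103, 0.2061]
tcp_rot: [-3.142, 0.0, 0.771]
contact_force: [-1.4, 1.5, 12.2]
finger_gap: 0.0174
```

Call:
{"method": "move_arm", "body": {"moves": [[0.025, 0, 0, 0, 0, 0, 1], [0, 0, 0, 0, 0, 0, 1]]}}

```text
clock: 27.88
position: [0.5565, -0.0098, 0.2061]
tcp_rot: [-3.141, 0.0, 0.771]
contact_force: [-1.8, 1.8, 12.9]
finger_gap: 0.0174
```

Call:
{"method": "move_arm", "body": {"moves": [[0.02, 0, 0, 0, 0, 0, 1], [0, 0, 0, 0, 0, 0, 1]]}}

```text
clock: 28.05
position: [0.557, -0.0094, 0.2061]
tcp_rot: [-3.141, 0.0, 0.771]
contact_force: [-1.9, 0.8, 12.5]
finger_gap: 0.0175
```

Call:
{"method": "move_arm", "body": {"moves": [[0.02, 0, 0, 0, 0, 0, 1], [0, 0, 0, 0, 0, 0, 1]]}}

```text
clock: 28.22
position: [0.5574, -0.009, 0.2061]
tcp_rot: [-3.141, 0.0, 0.771]
contact_force: [-1.8, 2.0, 12.9]
finger_gap: 0.017
```

```bash
python3 -c "
from h import *
fz()"
```

```text
t 28.2167 F tool [  0.1238  -2.6934 -12.855 ] F board [-2.0366  1.7637 12.8554] torque [0.3379 0.3444 0.0323] pos [ 0.5574 -0.009   0.2061] rot [-3.1414  0.0004  0.7713]
```

Travel is now 26.6 mm and there is no contact yet.

Call:
{"method": "move_arm", "body": {"moves": [[0.02, 0, 0, 0, 0, 0, 1], [0, 0, 0, 0, 0, 0, 1]]}}

```text
clock: 28.38
position: [0.5578, -0.0086, 0.2061]
tcp_rot: [-3.141, 0.0, 0.771]
contact_force: [-1.9, 0.7, 12.9]
finger_gap: 0.0169
```

Call:
{"method": "move_arm", "body": {"moves": [[0.02, 0, 0, 0, 0, 0, 1], [0, 0, 0, 0, 0, 0, 1]]}}

```text
clock: 28.55
position: [0.5581, -0.0082, 0.2061]
tcp_rot: [-3.141, 0.001, 0.771]
contact_force: [-4.1, 0.7, 13.6]
finger_gap: 0.017
```

```bash
python3 -c "
from h import *
fz();st()
im,c=cam('scene'); cv2.imwrite('pics/s20.png',cv2.resize(im[220:300,270:350],None,fx=7,fy=7,interpolation=0))
"
```

```text
t 28.55 F tool [ -2.4739  -3.3852 -13.5555] F board [-4.1806  0.1524 13.5584] torque [0.1205 0.5416 0.11  ] pos [ 0.5581 -0.0082  0.2061] rot [-3.1413  0.0008  0.7713]
t 28.55 F tool [ -2.4739  -3.3852 -13.5555] F board [-4.1806  0.1524 13.5584] pos [ 0.5581 -0.0082  0.2061] yaw 0.7713318847963619
bed end row 128 bed end in tool 0.0635820427246187
```

View pics/s20.png

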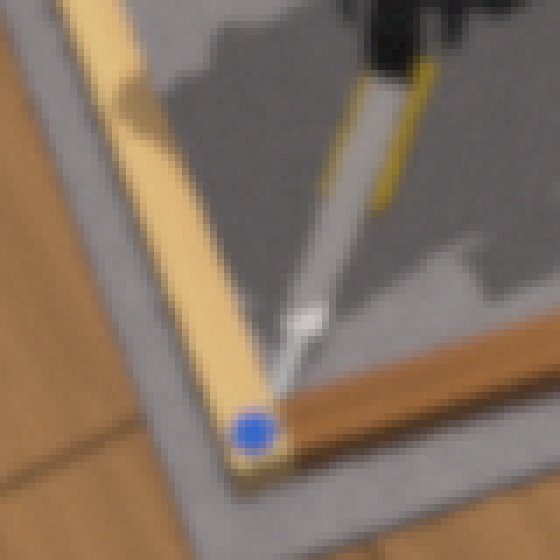

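Call:
{"method": "move_arm", "body": {"moves": [[0.02, 0, 0, 0, 0, 0, 1], [0, 0, 0, 0, 0, 0, 1]]}}

```text
clock: 28.82
position: [0.5584, -0.008, 0.2061]
tcp_rot: [-3.141, 0.001, 0.771]
contact_force: [-4.3, 0.4, 14.3]
finger_gap: 0.0172
```

```bash
python3 -c "
from h import *
fz();st()"
```

```text
t 28.8167 F tool [ -2.8212  -3.3116 -14.2532] F board [-4.3309 -0.1598 14.2582] torque [-0.1286  0.7863  0.2208] pos [ 0.5584 -0.008   0.2061] rot [-3.1412  0.0014  0.7712]
t 28.8167 F tool [ -2.8212  -3.3116 -14.2532] F board [-4.3309 -0.1598 14.2582] pos [ 0.5584 -0.008   0.2061] yaw 0.771196899355483
bed end row 129 bed end in tool 0.06313482609959942
```

Call:
{"method": "move_arm", "body": {"moves": [[0.01, -0.022, 0, 0, 0, -0.05, 1], [0, 0, 0, 0, 0, 0, 1]]}}

```text
clock: 29.03
position: [0.5584, -0.0076, 0.2061]
tcp_rot: [3.141, 0.001, 0.775]
contact_force: [-2.0, -2.8, 13.2]
finger_gap: 0.0168
```

```bash
python3 -c "
from h import *
fz()"
```

```text
t 29.0333 F tool [ -3.4156   0.6472 -13.1505] F board [-1.5872 -3.0766 13.1543] torque [-0.4621  0.2097 -0.0402] pos [ 0.5584 -0.0076  0.2061] rot [3.1411 0.001  0.7749]
```

Call:
{"method": "move_arm", "body": {"moves": [[0.02, 0, 0, 0, 0, 0, 1], [0, 0, 0, 0, 0, 0, 1]]}}

```text
clock: 29.2
position: [0.5587, -0.0073, 0.2061]
tcp_rot: [3.141, 0.002, 0.775]
contact_force: [-2.9, -3.2, 13.1]
finger_gap: 0.0169
```

```bash
python3 -c "
from h import *
fz();st()"
```

```text
t 29.2 F tool [ -4.329    0.2444 -13.1194] F board [-2.4606 -3.546  13.1259] torque [-0.7102  0.4676  0.0601] pos [ 0.5587 -0.0073  0.2061] rot [3.1414 0.0015 0.7747]
t 29.2 F tool [ -4.329    0.2444 -13.1194] F board [-2.4606 -3.546  13.1259] pos [ 0.5587 -0.0073  0.2061] yaw 0.7747112810139856
bed end row 130 bed end in tool 0.06268621139928948
```

Call:
{"method": "move_arm", "body": {"moves": [[0, 0, 0, 0, 0, 0, 1], [0, 0, 0, 0, 0, 0, 1], [0, 0, 0, 0, 0, 0, 1], [0, 0, 0, 0, 0, 0, 1]]}}

```text
clock: 29.58
position: [0.5587, -0.0072, 0.2061]
tcp_rot: [3.141, 0.001, 0.775]
contact_force: [-3.0, -2.9, 13.1]
finger_gap: 0.0172
```

Call:
{"method": "move_arm", "body": {"moves": [[-0.06, 0, -0.01, 0, 0, 0, 1], [-0.12, 0, 0, 0, 0, 0, 1], [-0.18, 0, 0, 0, 0, 0, 1], [-0.2, 0, 0, 0, 0, 0, 1], [-0.15, 0, 0, 0, 0, 0, 1], [-0.1, 0, 0, 0, 0, 0, 1], [-0.05, 0, 0, 0, 0, 0, 1], [0, 0, 0, 0, 0, 0, 1]]}}

```text
clock: 30.25
position: [0.5402, -0.0252, 0.2062]
tcp_rot: [-3.142, 0.001, 0.775]
contact_force: [-0.0, -1.7, 7.9]
finger_gap: 0.0171
```

```bash
python3 -c "
from h import *
fz();st()"
```

```text
t 30.25 F tool [-1.2123  1.1648 -7.9047] F board [ 0.1761 -1.6691  7.9053] torque [-0.3134 -0.0653  0.0178] pos [ 0.5402 -0.0252  0.2062] rot [-3.1415  0.0006  0.7748]
t 30.25 F tool [-1.2123  1.1648 -7.9047] F board [ 0.1761 -1.6691  7.9053] pos [ 0.5402 -0.0252  0.2062] yaw 0.7747946761504858
bed end row 70 bed end in tool 0.08848947711496158
```

Call:
{"method": "move_arm", "body": {"moves": [[-0.04, 0, 0, 0, 0, 0, 1], [-0.03, 0, 0, 0, 0, 0, 1], [0, 0, 0, 0, 0, 0, 1]]}}

```text
clock: 30.55
position: [0.5388, -0.0265, 0.2062]
tcp_rot: [3.141, 0.0, 0.775]
contact_force: [-0.2, -1.2, 6.9]
finger_gap: 0.0172
```

```bash
python3 -c "
from h import *
fz();st()"
```

```text
t 30.55 F tool [-1.0263  0.7151 -6.8526] F board [-0.0666 -1.247   6.853 ] torque [-0.3127 -0.1117 -0.0496] pos [ 0.5388 -0.0265  0.2062] rot [3.1415 0.0003 0.7749]
t 30.55 F tool [-1.0263  0.7151 -6.8526] F board [-0.0666 -1.247   6.853 ] pos [ 0.5388 -0.0265  0.2062] yaw 0.7749460256816303
bed end row 66 bed end in tool 0.09011588478284269
```

Call:
{"method": "move_arm", "body": {"moves": [[-0.02, 0, 0, 0, 0, 0, 1], [0, 0, 0, 0, 0, 0, 1]]}}

```text
clock: 30.77
position: [0.5385, -0.0268, 0.2061]
tcp_rot: [3.141, -0.0, 0.775]
contact_force: [1.4, 0.0, 6.1]
finger_gap: 0.0174
```

```bash
python3 -c "
from h import *
fz();st()"
```

```text
t 30.7667 F tool [ 1.0271  0.9601 -6.1138] F board [1.3875 0.22   6.1141] torque [-0.0889 -0.3739 -0.009 ] pos [ 0.5385 -0.0268  0.2061] rot [ 3.1414 -0.0001  0.775 ]
t 30.7667 F tool [ 1.0271  0.9601 -6.1138] F board [1.3875 0.22   6.1141] pos [ 0.5385 -0.0268  0.2061] yaw 0.7750472324761495
bed end row 65 bed end in tool 0.09052042866599429
```

Call:
{"method": "move_arm", "body": {"moves": [[0.03, 0, 0, 0, 0, 0, 1], [0, 0, -0.1, 0, 0, 0, 1], [0, 0, -0.25, 0, 0, 0, 1], [0, 0, -0.4, 0, 0, 0, 1], [0, 0, -0.5, 0, 0, 0, 1], [0, 0, -0.5, 0, 0, 0.1, 1], [0, 0, -0.35, 0, 0, 0.25, 1], [0, 0, -0.2, 0, 0, 0.4, 1], [0, 0, 0, 0, 0, 0.6, 1], [0, 0, 0, 0, 0, 0.8, 1], [0, 0, 0, 0, 0, 0.95, 1], [0, 0, 0, 0, 0, 0.95, 1]]}}

```text
clock: 31.82
position: [0.5391, -0.0259, 0.2749]
tcp_rot: [-3.141, 0.001, 0.446]
contact_force: [0.1, -0.0, -3.4]
finger_gap: 0.0172
```

Call:
{"method": "move_arm", "body": {"moves": [[0, 0, 0, 0, 0, 0.95, 1], [0, 0, 0, 0, 0, 0.95, 1], [0, 0, 0, 0, 0, 0.95, 1], [0, 0, 0, 0, 0, 0.95, 1], [0, 0, 0, 0, 0, 0.9, 1], [0, 0, 0, 0, 0, 0.7, 1], [0, -0.1, 0, 0, 0, 0.5, 1], [0, -0.3, 0, 0, 0, 0.2, 1], [-0.05, -0.5, 0, 0, 0, 0, 1], [-0.1, -0.7, 0, 0, 0, 0, 1], [-0.1, -0.8, 0, 0, 0, 0, 1], [-0.1, -0.9, 0, 0, 0, 0, 1]]}}

```text
clock: 32.82
position: [0.5317, 0.0745, 0.2749]
tcp_rot: [3.142, 0.001, -0.038]
contact_force: [0.9, -0.9, -4.1]
finger_gap: 0.0171
```

Call:
{"method": "move_arm", "body": {"moves": [[-0.1, -0.9, 0, 0, 0, 0, 1], [-0.1, -0.9, 0, 0, 0, 0, 1], [-0.1, -0.9, 0, 0, 0, 0, 1], [-0.1, -0.9, 0, 0, 0, 0, 1], [-0.1, -0.9, 0, 0, 0, 0, 1], [-0.1, -0.9, 0, 0, 0, 0, 1], [-0.1, -0.9, 0, 0, 0, 0, 1], [-0.1, -0.9, 0, 0, 0, 0, 1], [-0.05, -0.7, 0, 0, 0, 0, 1], [0, -0.5, 0, 0, 0, 0, 1], [0, -0.25, 0, 0, 0, 0, 1], [0, 0, 0, 0, 0, 0, 1]]}}

```text
clock: 33.82
position: [0.5154, 0.3353, 0.2746]
tcp_rot: [-3.141, 0.001, -0.035]
contact_force: [-0.4, 0.5, -4.9]
finger_gap: 0.0169
```

```bash
python3 -c "
from h import *
fz();plan([.515,.335,.2],-.047)
im,c=cam('top'); cv2.imwrite('pics/t21.png',im)
for k in('red','blue'):
    for b in blobs(im,k,5): print(k,b, pt(c,*b[1],.035))
"
```

```text
t 33.8167 F tool [-0.4528 -0.5236  4.8513] F board [-0.5063  0.4781 -4.8507] torque [ 0.0085 -0.0049 -0.037 ] pos [0.5154 0.3353 0.2746] rot [-3.1412  0.0008 -0.0347]
pos [0.5154 0.3353 0.2746] rot [-3.1412  0.0008 -0.0347] t 33.8167
turn first, units [-0.0053  0.0099  0.1533]
shift units (after turn) [-0.0118  0.012   2.4879]
red (np.int32(16), array([354.5, 156. ]), array([353, 154,   4,   5], dtype=int32)) [ 0.6393 -0.1709  0.035 ]
red (np.int32(16), array([229.5, 227. ]), array([228, 225,   4,   5], dtype=int32)) [0.4592 0.1415 0.035 ]
blue (np.int32(30), array([191.  , 107.97]), array([189, 104,   6,   9], dtype=int32)) [0.7655 0.2472 0.035 ]
blue (np.int32(20), array([245.25, 141.75]), array([243, 140,   5,   5], dtype=int32)) [0.6764 0.1066 0.035 ]
blue (np.int32(21), array([342., 242.]), array([340, 240,   5,   5], dtype=int32)) [ 0.4217 -0.1365  0.035 ]
```

View pics/t21.png

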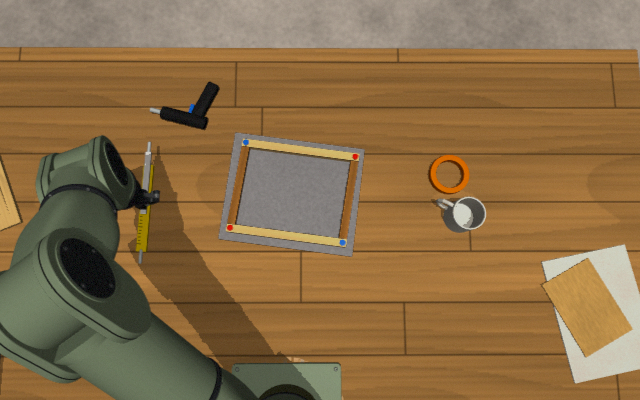

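Call:
{"method": "move_arm", "body": {"moves": [[0, 0, 0.15, 0, 0, 0, 1], [0, 0, 0.35, 0, 0, 0, 1], [0, 0, 0.5, 0, 0, 0, 1], [0, 0, 0.5, 0, 0, 0, 1], [0, 0, 0.4, 0, 0, 0, 1], [0, 0, 0.3, 0, 0, 0, 1], [0, 0, 0.2, 0, 0, 0, 1], [0, 0, 0.1, 0, 0, 0, 1], [0, 0, 0.06, 0, 0, 0, 1], [0, 0, 0, 0, 0, 0, 1]]}}

```text
clock: 34.7
position: [0.5162, 0.3337, 0.1983]
tcp_rot: [-3.141, -0.0, -0.037]
contact_force: [0.2, 0.6, -3.0]
finger_gap: 0.0173
```

Call:
{"method": "move_arm", "body": {"moves": [[0, 0, 0.03, 0, 0, 0, 1], [0, 0, 0.02, 0, 0, 0, 1], [0, 0, 0, 0, 0, 0, 1]]}}

```text
clock: 34.95
position: [0.5162, 0.3338, 0.197]
tcp_rot: [-3.141, -0.0, -0.037]
contact_force: [0.6, -0.1, -3.4]
finger_gap: 0.017
```

Call:
{"method": "move_arm", "body": {"moves": [[0, 0, 0.02, 0, 0, 0, 1], [0, 0, 0, 0, 0, 0, 1]]}}

```text
clock: 35.12
position: [0.5162, 0.3338, 0.1963]
tcp_rot: [-3.141, -0.0, -0.037]
contact_force: [-0.7, 0.2, -3.5]
finger_gap: 0.0171
```

Within about 0.3 mm of the bench, so I'll take a tiny step down, then release and lift.

Call:
{"method": "move_arm", "body": {"moves": [[0, 0, 0.01, 0, 0, 0, 1], [0, 0, 0, 0, 0, 0, 0.3], [0, 0, 0, 0, 0, 0, -0.3], [0, 0, 0, 0, 0, 0, -1], [0, 0, 0, 0, 0, 0, -1], [0, 0, 0, 0, 0, 0, -1], [0, 0, 0, 0, 0, 0, -1]]}}

```text
clock: 35.7
position: [0.5161, 0.3337, 0.1959]
tcp_rot: [-3.141, -0.0, -0.037]
contact_force: [-0.2, 0.3, 0.3]
finger_gap: 0.0855
```

Call:
{"method": "move_arm", "body": {"moves": [[0, 0, -0.3, 0, 0, 0, -1], [0, 0, -0.6, 0, 0, 0, -1], [0, 0, -0.9, 0, 0, 0, -1], [0, 0, -0.9, 0, 0, 0, -1], [0, 0, -0.9, 0, 0, 0, -1], [0, 0, -0.5, 0, 0, 0, -1], [0, 0, 0, 0, 0, 0, -1]]}}

```text
clock: 36.28
position: [0.5165, 0.3338, 0.3228]
tcp_rot: [-3.139, -0.004, -0.037]
contact_force: [0.1, -0.2, -0.3]
finger_gap: 0.0855
```

```bash
python3 -c "
from h import *
im,c=cam('wrist'); cv2.imwrite('pics/w22.png',im); fz()
"
```

```text
t 36.3333 F tool [-0.1716 -0.431  -0.1283] F board [-0.2128  0.4121  0.1287] torque [-0.0165  0.0209 -0.0288] pos [0.5162 0.3338 0.3209] rot [-3.1398 -0.0022 -0.0366]
```

View pics/w22.png

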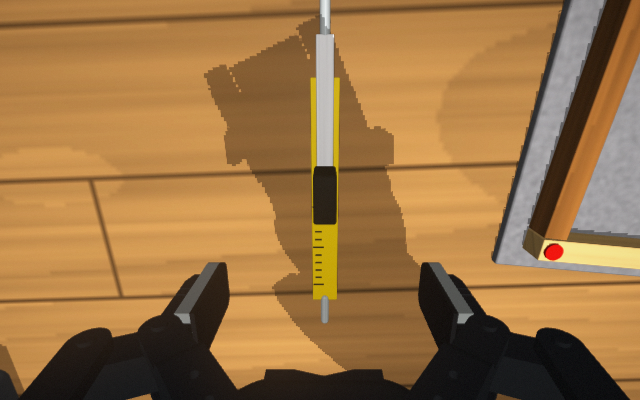

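Call:
{"method": "move_arm", "body": {"moves": [[0.2, 0.4, 0, 0, 0, 0, -1], [0.38, 0.9, 0, 0, 0, 0, -1], [0.42, 1, 0, 0, 0, 0, -1], [0.42, 1, 0, 0, 0, 0, -1], [0.42, 1, 0, 0, 0, 0, -1], [0.42, 1, 0, 0, 0, 0, -1], [0.42, 1, 0, 0, 0, 0, -1], [0.42, 1, 0, 0, 0, 0, -1], [0.42, 1, 0, 0, 0, 0, -1], [0.42, 1, 0, 0, 0, 0, -1], [0.42, 1, 0, 0, 0, 0, -1], [0.42, 1, 0, 0, 0, 0, -1]]}}

```text
clock: 37.33
position: [0.6471, -0.0128, 0.3181]
tcp_rot: [3.141, 0.001, -0.037]
contact_force: [0.1, -0.3, 0.1]
finger_gap: 0.0853
```

Call:
{"method": "move_arm", "body": {"moves": [[0.3, 0.5, 0, 0, 0, -0.5, -1], [0, 0, 0, 0, 0, -0.9, -1], [0, 0, 0, 0, 0, -1, -1], [0, 0, 0, 0, 0, -1, -1], [0, 0, 0, 0, 0, -1, -1], [0, 0, 0, 0, 0, -1, -1], [0, 0, 0, 0, 0, -1, -1], [0, 0, 0, 0, 0, -1, -1], [0, 0, 0, 0, 0, -1, -1], [0, 0, 0, 0, 0, -1, -1], [0, 0, 0, 0, 0, -1, -1], [0, 0, 0, 0, 0, -1, -1]]}}

```text
clock: 38.33
position: [0.6552, -0.0265, 0.3179]
tcp_rot: [-3.14, 0.001, 0.879]
contact_force: [-0.6, 0.2, -0.3]
finger_gap: 0.0854
```

Call:
{"method": "move_arm", "body": {"moves": [[0, 0, 0, 0, 0, -1, -1], [0, 0, 0, 0, 0, -1, -1], [0, 0, 0, 0, 0, -1, -1], [0, 0, 0, 0, 0, -1, -1], [0, 0, 0, 0, 0, -1, -1], [0, 0, 0, 0, 0, -1, -1], [0, 0, 0, 0, 0, -0.7, -1], [0, 0, 0, 0, 0, 0, -1], [0, 0, 0, 0, 0, 0, -1]]}}

```text
clock: 39.08
position: [0.6553, -0.0263, 0.3182]
tcp_rot: [-3.14, 0.0, 1.409]
contact_force: [-0.3, -0.5, -0.1]
finger_gap: 0.0854
```

```bash
python3 -c "
from h import *
plan([.658,-.0324,.20],1.437); print(arm.get_state()['joints'])
im,c=cam('wrist'); cv2.imwrite('pics/w23.png',im)
for k in('red','blue'):
    for b in blobs(im,k,20): print(k,b, pt(c,*b[1],.035))
"
```

```text
pos [ 0.6553 -0.0263  0.3182] rot [-3.1404  0.0001  1.409 ] t 39.0833
turn first, units [-0.015   0.0005 -0.3499]
shift units (after turn) [-0.189   0.1172  3.9394]
[ 0.0762  0.9379 -0.2015  1.2519  0.1965  0.9718 -0.3178]
red (np.int32(60), array([1.38, 8.22]), array([ 0,  0,  5, 17], dtype=int32)) [0.4618 0.1392 0.035 ]
red (np.int32(159), array([331.94, 345.65]), array([325, 340,  15,  13], dtype=int32)) [ 0.6385 -0.1734  0.035 ]
blue (np.int32(335), array([323.53,   7.47]), array([313,   0,  22,  18], dtype=int32)) [0.6757 0.1049 0.035 ]
```

View pics/w23.png

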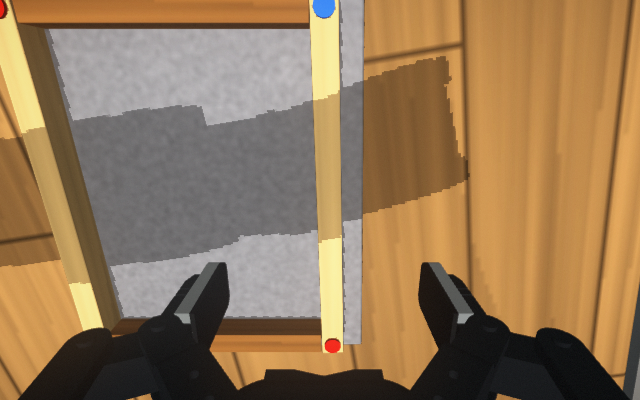

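Call:
{"method": "move_arm", "body": {"moves": [[0, 0, 0, 0, 0, -0.35, -1], [-0.19, 0.12, 0.3, 0, 0, 0, -1], [0, 0, 0.7, 0, 0, 0, -1], [0, 0, 0.9, 0, 0, 0, -1], [0, 0, 0.9, 0, 0, 0, -1], [0, 0, 0.7, 0, 0, 0, -1], [0, 0, 0.4, 0, 0, 0, -1], [0, 0, 0.25, 0, 0, 0, -1], [0, 0, 0, 0, 0, 0, -1], [0, 0, 0, 0, 0, 0, -1]]}}

```text
clock: 39.97
position: [0.6585, -0.0319, 0.195]
tcp_rot: [3.141, -0.0, 1.439]
contact_force: [0.1, 0.7, -0.2]
finger_gap: 0.0851
```

```bash
python3 -c "
from h import *
plan([.658,-.0324,.189],1.437); fz()
im,c=cam('wrist'); cv2.imwrite('pics/w24.png',im)
"
```

```text
pos [ 0.6585 -0.0319  0.195 ] rot [ 3.1409 -0.0002  1.4392] t 39.9667
turn first, units [ 0.0092 -0.0022  0.0273]
shift units (after turn) [-0.0201 -0.0154  0.1989]
t 39.9667 F tool [0.6703 0.0342 0.2243] F board [ 0.0331  0.6704 -0.2241] torque [-0.0266  0.0111 -0.022 ] pos [ 0.6585 -0.0319  0.195 ] rot [ 3.1409 -0.0002  1.4392]
```

View pics/w24.png

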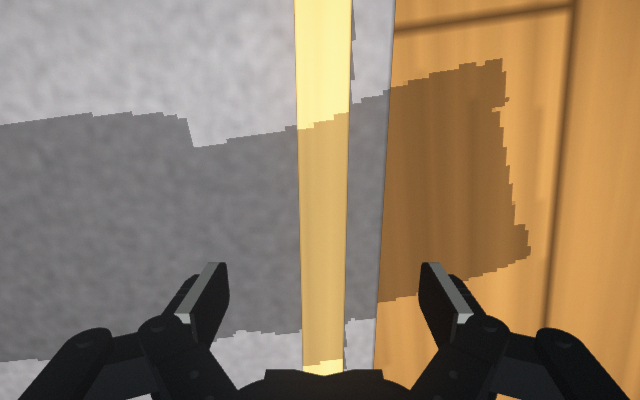

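Call:
{"method": "move_arm", "body": {"moves": [[0, 0, 0.1, 0, 0, 0, -1], [0, 0, 0.1, 0, 0, 0, -0.5], [0, 0, 0, 0, 0, 0, 0], [0, 0, 0, 0, 0, 0, 0.4], [0, 0, 0, 0, 0, 0, 1], [0, 0, 0, 0, 0, 0, 1], [0, 0, 0, 0, 0, 0, 1], [0, 0, 0, 0, 0, 0, 1]]}}

```text
clock: 40.68
position: [0.6583, -0.0317, 0.1887]
tcp_rot: [3.142, -0.0, 1.439]
contact_force: [-2.6, -0.8, 5.2]
finger_gap: 0.0187
```

```bash
python3 -c "
from h import *
fz()
im,c=cam('wrist'); cv2.imwrite('pics/w25.png',im); im,c=cam('top')
for k in('red','blue'):
    for b in blobs(im,k,5): print(k,b, pt(c,*b[1],.035))
"
```

```text
t 40.6833 F tool [-1.1414 -2.4495 -5.1502] F board [-2.4472 -1.147   5.1501] torque [0.0188 0.5905 0.0336] pos [ 0.6583 -0.0317  0.1887] rot [ 3.1416 -0.0001  1.4394]
red (np.int32(16), array([354.56, 156.  ]), array([353, 154,   4,   5], dtype=int32)) [ 0.6393 -0.171   0.035 ]
red (np.int32(15), array([229.47, 226.87]), array([228, 225,   4,   5], dtype=int32)) [0.4595 0.1416 0.035 ]
blue (np.int32(31), array([191.06, 107.84]), array([189, 104,   6,   9], dtype=int32)) [0.7659 0.247  0.035 ]
blue (np.int32(20), array([245.25, 141.75]), array([243, 140,   5,   5], dtype=int32)) [0.6764 0.1066 0.035 ]
```

View pics/w25.png

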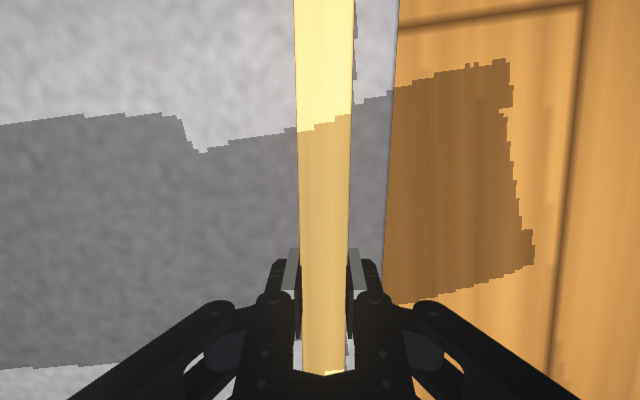

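Call:
{"method": "move_arm", "body": {"moves": [[0.03, 0, 0, 0, 0, 0, 1], [0.05, 0, 0, 0, 0, 0, 1], [0.05, 0, 0, 0, 0, 0, 1], [0.04, 0, 0, 0, 0, 0, 1], [0.03, 0, 0, 0, 0, 0, 1], [0, 0, 0, 0, 0, 0, 1], [0, 0, 0, 0, 0, 0, 1]]}}

```text
clock: 41.37
position: [0.6589, -0.0275, 0.1887]
tcp_rot: [-3.141, 0.003, 1.438]
contact_force: [-4.1, -10.0, 7.4]
finger_gap: 0.0187
```

```bash
python3 -c "
from h import *
fz(); print((arm.get_state()['position']-np.array([.6583,-.0317,.1887]))@np.array([.1312,.9914,0]))
im,c=cam('top')
for k in('red','blue'):
    for b in blobs(im,k,5): print(k,b, pt(c,*b[1],.035))
"
```

```text
t 41.3667 F tool [-10.4825  -2.7194  -7.368 ] F board [ -2.7067 -10.4626   7.4009] torque [-2.0314  0.9394  0.0349] pos [ 0.6589 -0.0275  0.1887] rot [-3.1413  0.0031  1.4383]
0.0042076441732227755
red (np.int32(16), array([353.38, 155.75]), array([352, 154,   4,   5], dtype=int32)) [ 0.64  -0.168  0.035]
red (np.int32(16), array([229.56, 226.75]), array([228, 225,   4,   5], dtype=int32)) [0.4598 0.1414 0.035 ]
blue (np.int32(31), array([191.06, 107.84]), array([189, 104,   6,   9], dtype=int32)) [0.7659 0.247  0.035 ]
blue (np.int32(21), array([243.76, 141.62]), array([242, 139,   5,   6], dtype=int32)) [0.6767 0.1104 0.035 ]
```

Call:
{"method": "move_arm", "body": {"moves": [[0.03, 0, 0, 0, 0, 0, 1], [0.03, 0, 0, 0, 0, 0, 1], [0.02, 0, 0, 0, 0, 0, 1], [0, 0, 0, 0, 0, 0, 1], [0, 0, 0, 0, 0, 0, 1]]}}

```text
clock: 41.83
position: [0.6592, -0.0252, 0.1887]
tcp_rot: [-3.141, 0.003, 1.438]
contact_force: [-5.0, -11.7, 7.3]
finger_gap: 0.0186
```

```bash
python3 -c "
from h import *
fz(); s=arm.get_state();M=R.from_euler('xyz',s['tcp_rot']).as_matrix();M0=R.from_euler('xyz',[3.1416,-.0001,1.4394]).as_matrix()
n=np.array([.1312,.9914,0])
print((s['position']-np.array([.6583,-.0317,.1887]))@n,(s['position']+M[:,2]*.16-M0[:,2]*.16-np.array([.6583,-.0317,.1887]))@n)
im,c=cam('top')
for k in('red','blue'):
    for b in blobs(im,k,5): print(k,b, pt(c,*b[1],.035))
"
```

```text
t 41.8333 F tool [-12.2518  -3.3874  -7.2393] F board [ -3.3735 -12.2324   7.2785] torque [-2.1055  0.9303  0.0271] pos [ 0.6592 -0.0252  0.1887] rot [-3.1413  0.0031  1.4383]
0.0065617341045949625 0.0060477425534259145
red (np.int32(14), array([352.29, 155.5 ]), array([351, 154,   4,   4], dtype=int32)) [ 0.6406 -0.1653  0.035 ]
red (np.int32(15), array([229.6, 227. ]), array([228, 225,   4,   5], dtype=int32)) [0.4592 0.1413 0.035 ]
blue (np.int32(30), array([191.  , 107.97]), array([189, 104,   6,   9], dtype=int32)) [0.7655 0.2472 0.035 ]
blue (np.int32(21), array([243.  , 141.38]), array([241, 139,   5,   5], dtype=int32)) [0.6773 0.1123 0.035 ]
```

Call:
{"method": "move_arm", "body": {"moves": [[-0.02, 0, 0, 0, 0, 0, 1], [-0.02, 0, 0, 0, 0, 0, 1], [0, 0, 0, 0, 0, 0, 0.4], [0, 0, 0, 0, 0, 0, -0.2], [0, 0, 0, 0, 0, 0, -1], [0, 0, 0, 0, 0, 0, -1], [0, 0, 0, 0, 0, 0, -1], [0, 0, 0, 0, 0, 0, -1]]}}

```text
clock: 42.55
position: [0.6592, -0.0245, 0.1883]
tcp_rot: [-3.142, -0.0, 1.439]
contact_force: [0.1, 0.4, 0.8]
finger_gap: 0.0836
```

Call:
{"method": "move_arm", "body": {"moves": [[0, 0, -0.3, 0, 0, 0, -1], [0, 0, -0.6, 0, 0, 0, -1], [0, 0, -0.9, 0, 0, 0, -1], [-0.1, -0.5, -0.9, 0, 0, 0, -1], [-0.2, -0.8, -0.9, 0, 0, 0, -1], [-0.2, -0.8, -0.9, 0, 0, 0, -1], [-0.2, -0.8, -0.9, 0, 0, 0, -1], [-0.1, -0.5, -0.5, 0, 0, 0, -1], [0, 0, 0, 0, 0, 0, -1], [0, 0, 0, 0, 0, 0, -1]]}}

```text
clock: 43.38
position: [0.5548, -0.0352, 0.3668]
tcp_rot: [3.139, -0.0, 1.439]
contact_force: [0.4, -0.5, -0.5]
finger_gap: 0.0852
```

```bash
python3 -c "
from h import *
fz()
for n in('top','wrist'):
  im,c=cam(n); cv2.imwrite('pics/'+n+'26.png',im)
  for k in('red','blue'):
    for b in blobs(im,k,5): print(n,k,b, pt(c,*b[1],.035))
"
```

```text
t 43.3833 F tool [-0.4075  0.4405  0.4588] F board [ 0.4422 -0.4066 -0.4578] torque [ 0.0195 -0.0421 -0.04  ] pos [ 0.5548 -0.0352  0.3668] rot [ 3.1394 -0.0001  1.4392]
top red (np.int32(16), array([352.44, 155.75]), array([351, 154,   4,   5], dtype=int32)) [ 0.64   -0.1656  0.035 ]
top red (np.int32(15), array([229.47, 226.87]), array([228, 225,   4,   5], dtype=int32)) [0.4595 0.1416 0.035 ]
top blue (np.int32(30), array([191.  , 107.97]), array([189, 104,   6,   9], dtype=int32)) [0.7655 0.2472 0.035 ]
top blue (np.int32(21), array([243.  , 141.38]), array([241, 139,   5,   5], dtype=int32)) [0.6773 0.1123 0.035 ]
wrist red (np.int32(39), array([416.26, 290.21]), array([414, 285,   5,  11], dtype=int32)) [ 0.6356 -0.166   0.035 ]
```

View pics/wrist26.png

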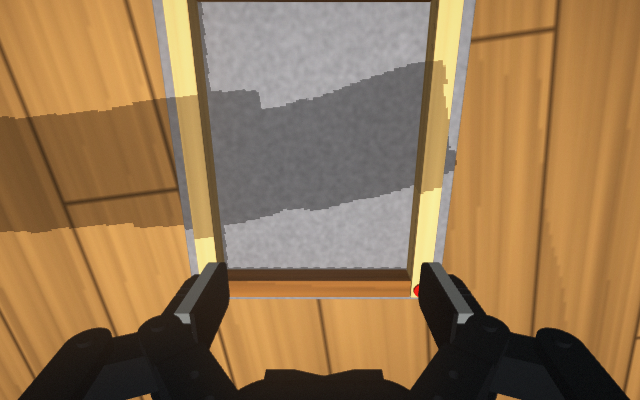

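View pics/top26.png

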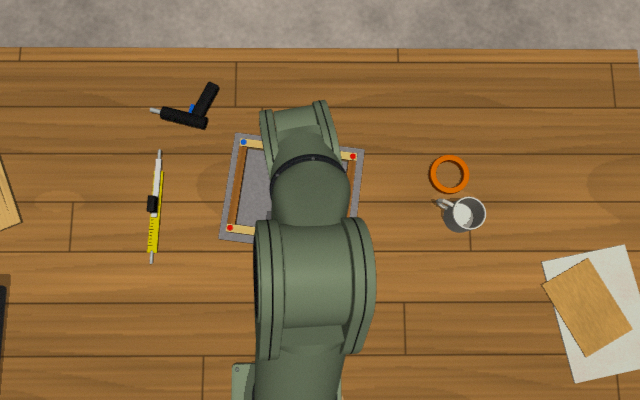

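Call:
{"method": "move_arm", "body": {"moves": [[0.1, 0, -0.4, 0, 0, 0, -1], [0.1, 0, -0.8, 0, 0, 0, -1], [0.1, 0, -0.9, 0, 0, 0, -1], [0, 0, -0.9, 0, 0, 0, -1], [0, 0, -0.6, 0, 0, 0, -1], [0, 0, -0.3, 0, 0, 0, -1], [0, 0, 0, 0, 0, 0, -1], [0, 0, 0, 0, 0, 0, -1], [0, 0, 0, 0, 0, 0, -1]]}}

```text
clock: 44.23
position: [0.5564, -0.0261, 0.481]
tcp_rot: [-3.14, 0.0, 1.439]
contact_force: [1.3, -0.7, -0.4]
finger_gap: 0.0851
```

```bash
python3 -c "
from h import *
fz()
for n in('wrist',):
  im,c=cam(n); cv2.imwrite('pics/'+n+'27.png',im)
  P=[]
  for k in('red','blue'):
    for b in blobs(im,k,20): print(n,k,b, pt(c,*b[1],.035))
"
```

```text
t 44.2333 F tool [-0.5784  1.3434  0.4365] F board [ 1.3438 -0.5755 -0.4391] torque [-0.0241 -0.0161 -0.0576] pos [ 0.5564 -0.0261  0.481 ] rot [-3.1396  0.0001  1.4395]
wrist red (np.int32(148), array([217.91,  20.35]), array([212,  14,  13,  14], dtype=int32)) [0.458  0.1411 0.035 ]
wrist red (np.int32(73), array([397.55, 247.79]), array([393, 244,  10,   9], dtype=int32)) [ 0.6398 -0.1666  0.035 ]
wrist blue (np.int32(156), array([415.94,  20.19]), array([410,  13,  13,  15], dtype=int32)) [0.6772 0.1124 0.035 ]
wrist blue (np.int32(80), array([238. , 247.5]), array([233, 243,  11,  10], dtype=int32)) [ 0.421  -0.1376  0.035 ]
```

View pics/wrist27.png

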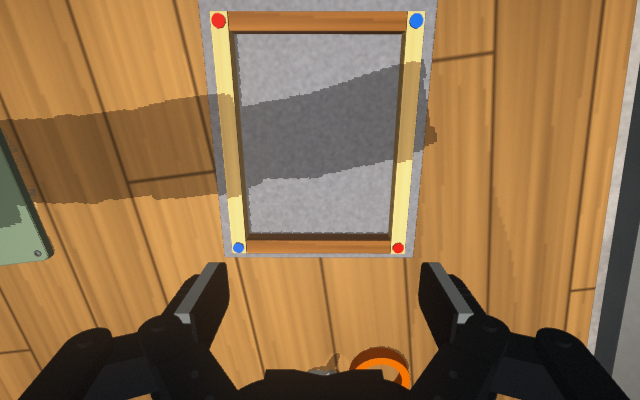

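```bash
python3 -c "
from plant import job_done; print(job_done())"
```

```text
the job is handed in; nothing more can be done
None
```

The frame is now square within the 3 mm limit, and the job was handed in at about 44 s of the 72 s allowed.

- **Red diagonal:** I seated the butt in the near-left corner and ran the slide out until the tip bore in the far-right corner at about 5 N. The slide reading was about 37.5–38.5 mm.
- **Blue diagonal:** At first the butt touched only the near rail, so I nudged it sideways until the forces showed both faces in contact. At the far end I turned the rule by about 0.004 rad so the tip sat in the corner, bearing at about 4 N. The slide reading was about 28–29 mm.
- **Frame during measuring:** The overhead camera showed the dots in the same place before and after both checks. Peak seating force was about 11 N, at the fixed near-right corner.
- **Rule:** It lies flat on the bench, left of the board, with the slide closed.
- **Correction:** The readings differed by about 9.6 mm, so the rail was about 6 mm right of square. I pinched the rail at its middle and moved it about 6 mm to the left.

**Last checks:** By the corner dots, the wrist camera gives 357.4 mm for red and 358.0 mm for blue. The overhead camera gives 356.3 mm and 356.6 mm. I did not repeat the check with the rule after moving the rail.

**Disagreements:**
- The arm's travel and the wrist camera differed by about 1 mm on each slide reading, by the same amount both times, so the difference between readings holds.
- The bed may have crept up to about 1 mm from its corner during the blue run-out.

The arm never went near the mug, tape roll or glue gun, and the last overhead picture shows them where they started.

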